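# Check a spin scrubber back into store

### The job

Check the scrubber in: lay it in the test nest with its head at the open end away from the stop block, swing the toggle clamp fully over centre onto its grip, press its button until it clicks to start it, let go and let it run for two seconds, then press it again to stop it and let go. Swing the clamp fully back open and lay the scrubber, button up, lengthwise on its dark mat. Put all the orange brush heads in the grey bin and shut its lid, leaving the squeegee, bottle and charger alone.

Things in the scene. Friction and masses are not known exactly. Their poses are not given: they have to be found in the camera images.
- nest: Aluminium test nest, fixed. Origin on the shelf under the middle of the seat; x along the seat to the scrubber's head end, y to the clamp. Seat plate top 12 mm up. Black cheeks 50 mm apart, 16 mm high over the seat with flared lead-ins to 28 mm, at x -103 to -67 and 22 to 40 mm; sides free between. Stop block 22 mm high behind the butt at x -140. The clamp works in the plane x = -85 mm.
- nest_seat (a point): Middle of the seat's top face: the scrubber's origin comes here when it lies in the nest, its x along the nest's x; play 6 mm either way lengthwise, 3 mm sideways
- scrubber: Teal battery spin scrubber, 239 mm long, about 0.4 kg, loose, lying button up on the mat, head roughly away from the robot. Origin on its flat underside near its centre of mass; x towards the head, z up. Grip: bar 44 mm wide, 46 mm high, flat sides, x -125 to 55 mm; head: upright drum 68 mm across, 57 mm high, centred at x 80 mm. Take it by the grip's sides near its origin.
- scrubber_nose (a point): Far end of the scrubber's head, x 114 mm, z 23 mm in the scrubber's frame
- scrubber_butt (a point): Rear end of the scrubber's grip, x -125 mm, z 23 mm
- power_button (a joint): Travel of the white button on top of the scrubber's grip in m: 0 released, 0.004 fully down; it clicks at 0.003. Sprung: 1.5 N to start, 5.5 N fully down; springs back by itself.
- button_top (a point): Middle of the button's top face (button 21 mm across, standing 7 mm above the grip; at x 12 mm, z 53 mm in the scrubber's frame)
- clamp_handle (a joint): Toggle clamp's red handle, rad: 0 fully open (start), 1.68 closed on its stop. It stands at 12 degrees plus this above the nest's +y: nearly flat outwards open, upright leaning to the scrubber closed. The linked arm is upright when open, down on the grip when closed. Dead centre 1.55: past it the clamp snaps to its stop and holds; draw it back past it to open. About 4 N at the grip; stays put.
- clamp_pivot (a point): Fixed pivot of the clamp handle, at (-85, 115, 44) mm in the nest's frame; the hinge axis is along the nest's x
- clamp_grip (a point): Point on the axis of the handle's red grip, 105 mm from the pivot; the grip is a bar 15 mm thick from 55 to 127 mm from the pivot, free on both sides to be pinched along the hinge axis, or pushed; it swings about the pivot in the nest's y-z plane
- clamp_arm: Steel clamp arm, 72 mm long; origin at its pivot, at (-85, 66, 66) mm in the nest's frame. A sprung rubber foot at its end presses on the scrubber's grip, 85 mm behind the scrubber's origin, with some 12 N when closed. Open, it stands upright beside the seat, its top 0.14 m above the shelf.
- mat: Dark grey storage mat, 300 x 150 x 3 mm, fixed; origin under its middle, x along its length
- brush1: Orange round brush head with white bristles, 52 mm diameter, body 32 mm high plus a 6 mm hub on top, 45 g, loose, standing on its bristles on the shelf. Origin at the centre of its underside, z up. Two to four of the four are present.
- brush2: Another such brush head
- brush3: Another such brush head
- brush4: Another such brush head
- bin: Grey open-topped bin with a flip-top lid, fixed. Outside 150 (x) x 160 (y) x 120 mm high, walls 4 mm; origin under its middle. The lid is hinged along the rim on the bin's +x side, which faces away from the robot and to its right.
- bin_lid (a joint): Angle of the bin's lid in rad: 0 shut, starts standing open at 1.5 to 1.75 (limit 1.8), the free edge up. It opens about the bin's +y axis, has a stiff hinge (0.13 N m) and stays at any angle: it must be pushed the whole way down from behind and above.
- lid_hinge (a point): Middle of the lid's hinge, at (75, 0, 120) mm in the bin's frame
- lid_edge (a point): Point on the lid's outer (upper) face, 130 mm from the hinge, 22 mm short of its free edge; the lid is 6 mm thick and 162 mm wide
- squeegee: Small teal-handled squeegee lying on the shelf, loose: not to be disturbed
- cleaner: Bottle of cleaner standing on the shelf, 60 mm diameter, 170 mm high, loose: not to be disturbed
- charger: Black battery charger, 90 x 70 x 35 mm, loose: not to be disturbed
Mind the look-alikes: they are no part of the job. Leave any purple or turquoise look-alike of the brush3 alone.

How it is judged:
By the outcome, as a careful person would: the job done as asked, in the order asked, and still so for the second after the job is handed in, with the robot touching nothing.
Of brush1, brush2, brush3, brush4 only 2 to 4 are there at a start; the rules pass over those that are not, and their reading is None.
At some moment in a run one of brush1, brush2, brush3, brush4 may be knocked a few centimetres aside while the robot is not near it.
Once in a run the grip may slacken for a moment while it holds something.
It also fails if it takes over 208 s, if anything falls off the work surface, if the arm or the gripper's body presses on something with over 40 N, if the wrist force passes 120 N, or if a joint passes its speed limit or range.

### The arm

A 7-joint arm with a two-finger parallel gripper is mounted at the origin on the work surface. World frame = base frame: x ahead of the robot, y to its left, z up, the work surface at z = 0. Lengths are in m, angles in degrees, forces in N, time in s.
With the tool pointing down it reaches from about 0.4 to 0.925 m from the base axis. Payload 5.6 kg.
Tool frame: the origin (TCP) lies midway between the tips of the shut fingers; the grasp point (between the pads) lies 19 mm behind it; z points along the fingers, y is the line along which they close (so a half turn about z gives the same grasp; the last joint's range is limited). The gripper opens to 85 mm and grips with 20 to 120 N. Pads are 22 mm wide; open, the fingers measure 114 mm over their backs; the gripper's body (76 mm by 85 mm) begins 54 mm behind the grasp point. The pads swing forward as they close: fully open they stand 13 mm farther back than shut.
Start: joints at [-78.037, 26.786, -0.665, 91.828, 0.344, 61.387, -3.226], TCP at [0.162, 0.629, 0.231] pointing down, gripper open.
Joint ranges: [-144.91, 144.91], [-17.63, 115.5], [-89.93, 88.59], [15.96, 139.68], [-74.01, 254.01], [8.47, 105.57], [-167.45, 167.45]. Speed limits (degrees/s): [147.25, 147.25, 180, 180, 180, 180, 180].

### API

Orientations are given as a 3x3 rotation matrix whose columns are the frame's x, y, z axes.
In Python, from station import env, eyes gives the robot as it stands.
- The arm moves only by the tool jog_arm, never from a script. Its argument "plan" is a list of rows, each a list of 6 numbers: the shift along the world's x, y, z as a fraction of full scale, then the turn, a rotation vector about the world's x, y, z as a fraction of full scale. A call has 1 to 12 rows; each row is the pose to reach, as a shift and turn from the pose commanded when the call began, turning the shorter way round; what a row does not reach only later rows make up. Full scale, the value 1, is 0.4 m for a shift and pi rad for a turn. A row lasts 1/12 s, in which the tool goes at most 41.7 mm and 7.16 degrees, less where a joint would pass 70% of its speed; a pose out of reach is approached as far as the arm can. A call with a number of a shift or a turn outside -1 to 1 is refused whole. A call with a gripper value outside its range is refused whole. "jaw" is the closure, from 0 (fully open) to 1 (shut), set as the call begins (left out, the last holds). The fingers move at their own pace and stop on an object; the grip force is fixed at half the most. Time passes only in rows, so rows that repeat a pose let the fingers close. It gives the time, the measured TCP pose, the force, the opening and the grip force at its end, in the units of the state.
- env.get_obs(): the state, without advancing time (a new reading comes with each control period).
- eyes.snapshot(name): name is "side" or "top"; returns a dict with "frame" (480x640x3 uint8, red, green, blue), "mtx" (3x3 intrinsics, pixels), "camera_from_world" (4x4, takes a point from world to camera coordinates). Camera axes: x right, y up, looking along -z (the intrinsics and any distortion apply to the point x, -y, -z); pixel columns grow to the right and rows downward; lengths in m; the calibration is good to about 2 mm. A picture is of the moment at which its call begins. There is no depth.
- env.close_job(): hands the job in; it is judged then, once.
The state is a dict: "t": time; "joint_pos": joint angles; "qvel": joint speeds; "joint_efforts": joint torques, N m; "eef_pos": TCP position; "ee_rot": TCP orientation; "contact_force": force on the tool from outside, world axes, zero at the start; "torque": the same for the moment, N m; "gripper_width": opening from 0.0 (shut) to 1.0 (fully open); "grasp_force": force on a finger pad.
Only numpy, scipy, OpenCV 4.12 (cv2) and the standard library are available. Lean on these libraries where they do the work, as an engineer would, in place of code of your own. Each camera call takes 0.05 s, during which the arm holds its last target. There are 200 camera calls.

## Working session

There is one attempt and no reset: what is moved stays moved. The work goes in short steps, Python scripts to look and compute and a tool call to move; the robot and the scene stay as the last step left them, time stands still between calls to the robot, and variables do not carry over. Pictures are saved under pics/ and viewed, at most 14 in all, crops included, and the job is handed in when it is done.

Besides the shell and the picture viewer there is one more tool, called after "Call:" as a command line: name --pt "numbers of a row" for each row, then --argument value for the rest. jog_arm: Moves the arm, as the interface text tells. Its arguments: {"type":"object","properties":{"plan":{"type":"array","items":{"type":"array","items":{"type":"number"}}},"jaw":{"type":"number"}},"required":["plan"]}

```bash
ls; mkdir -p pics; python3 - <<'E'
from station import env, eyes
import cv2,numpy as np,pickle
o=env.get_obs(); print({k:np.round(v,3).tolist() for k,v in o.items()})
for n in("top","side"):
    s=eyes.snapshot(n); cv2.imwrite(f"pics/{n}0.png",s["frame"][:,:,::-1]); pickle.dump(s,open(f"{n}0.pkl","wb"))
    print(n,s["mtx"].tolist(),np.round(s["camera_from_world"],3).tolist())
E
```

```text
pics
{'t': 0.0, 'joint_pos': [-78.036, 26.836, -0.664, 91.881, 0.342, 61.386, -3.225], 'qvel': [-0.047, -0.013, 0.014, 0.052, -0.044, 0.06, 0.014], 'joint_efforts': [0.0, -53.238, 0.021, -25.131, 0.011, 0.008, 0.0], 'eef_pos': [0.162, 0.629, 0.23], 'ee_rot': [[-0.968, 0.249, -0.0], [0.249, 0.968, -0.002], [-0.0, -0.002, -1.0]], 'contact_force': [-0.004, -0.697, 1.005], 'torque': [-0.029, 0.014, 0.041], 'grasp_force': 0.0, 'gripper_width': 1.0}
top [[556.0606312200133, 0.0, 322.940828469602], [0.0, 556.0606312200133, 243.8992937309534], [0.0, 0.0, 1.0]] [[0.022, -1.0, -0.001, -0.047], [0.989, 0.022, 0.146, -0.625], [-0.146, -0.005, 0.989, -1.468], [0.0, 0.0, 0.0, 1.0]]
side [[462.82934992525765, 0.0, 323.1582633727094], [0.0, 462.82934992525765, 239.47461458560704], [0.0, 0.0, 1.0]] [[0.948, -0.317, -0.016, -0.581], [0.24, 0.682, 0.691, -0.207], [-0.208, -0.659, 0.723, -1.151], [0.0, 0.0, 0.0, 1.0]]
```

View pics/top0.png

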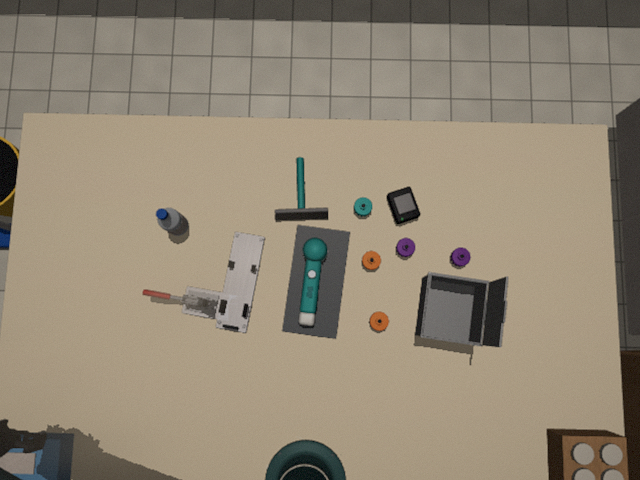

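View pics/side0.png

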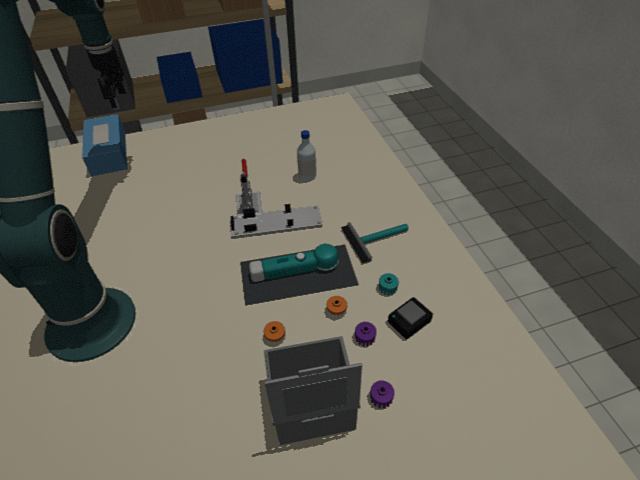

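Top view: the nest is around (240,282) with its clamp to the left and the open red handle at (155,293). The scrubber is on the mat, head (315,248), button (312,273), butt (307,320). The bin is at (455,312), lid standing open at the right.

Brush candidates: orange (371,260) and (379,321); purple (405,247) and (461,256); turquoise (363,207). Only the two orange ones fit "orange brush heads"; the others are look-alikes. I'll enlarge these to confirm.

```bash
cat > h.py <<'E'
import numpy as np,cv2,pickle
def ray(s,uv):
    K=s["mtx"];T=s["camera_from_world"];R=T[:3,:3];c=-R.T@T[:3,3]
    d=np.array([(uv[0]-K[0,2])/K[0,0],-(uv[1]-K[1,2])/K[1,1],-1.]);return c,R.T@d
def onz(s,uv,z):
    c,d=ray(s,uv);return (c+d*(z-c[2])/d[2])
def proj(s,p):
    K=s["mtx"];T=s["camera_from_world"];q=T[:3,:3]@np.array(p,float)+T[:3,3]
    return np.array([K[0,0]*q[0]/-q[2]+K[0,2],K[1,1]*-q[1]/-q[2]+K[1,2]])
def tri(s1,u1,s2,u2):
    A=[];b=[]
    for s,u in((s1,u1),(s2,u2)):
        c,d=ray(s,u);d/=np.linalg.norm(d);P=np.eye(3)-np.outer(d,d);A.append(P);b.append(P@c)
    return np.linalg.lstsq(np.vstack(A),np.hstack(b),rcond=None)[0]
def snap(n,tag=None):
    from station import eyes
    s=eyes.snapshot(n)
    if tag: cv2.imwrite(f"pics/{tag}.png",s["frame"][:,:,::-1]); pickle.dump(s,open(f"{tag}.pkl","wb"))
    return s
def load(t): return pickle.load(open(t+".pkl","rb"))
def blobs(s,h,smin=110,vmin=40,amin=15,roi=None):
    hsv=cv2.cvtColor(s["frame"],cv2.COLOR_RGB2HSV)
    m=cv2.inRange(hsv,(h[0],smin,vmin),(h[1],255,255))
    if roi: k=np.zeros_like(m);k[roi[1]:roi[3],roi[0]:roi[2]]=1;m=m*k
    n,l,st,ce=cv2.connectedComponentsWithStats(m)
    return [(st[i].tolist(),ce[i].round(2).tolist(),l==i) for i in range(1,n) if st[i,4]>=amin]
E
python3 - <<'E'
from h import *
t=load("top0");s=load("side0")
for nm,h in(("orange",(4,18)),("teal",(78,100)),("red",(0,3)),("red2",(172,179))):
    for S,k,roi in((t,"top",(130,130,600,400)),(s,"side",(200,130,450,450))):
        for st,c,m in blobs(S,h,roi=roi): print(nm,k,st,c, onz(S,c,.035).round(4)[:2])
c=t["frame"][220:345,130:390,::-1]
cv2.imwrite("pics/crop1.png",cv2.resize(c,None,fx=3,fy=3,interpolation=cv2.INTER_CUBIC))
c=s["frame"][150:250,215:345,::-1]
cv2.imwrite("pics/crop2.png",cv2.resize(c,None,fx=6,fy=6,interpolation=cv2.INTER_CUBIC))
E
```

```text
orange top [362, 251, 19, 19, 281] [370.95, 260.01] [ 0.5861 -0.165 ]
orange top [143, 290, 27, 9, 119] [156.83, 294.13] [0.4802 0.4136]
orange top [370, 312, 19, 19, 287] [378.73, 320.87] [ 0.422  -0.1875]
orange side [327, 296, 20, 19, 313] [336.3, 304.97] [ 0.589  -0.1751]
orange side [264, 321, 21, 21, 350] [273.96, 331.09] [ 0.426  -0.1974]
teal top [297, 158, 8, 50, 334] [300.32, 182.51] [0.7992 0.034 ]
teal top [354, 198, 18, 18, 239] [362.65, 206.44] [ 0.735  -0.1405]
teal top [300, 238, 27, 75, 1196] [311.87, 273.34] [ 0.546  -0.0046]
teal side [361, 224, 47, 19, 307] [384.12, 233.23] [0.7983 0.0121]
teal side [262, 244, 77, 35, 1414] [301.03, 261.45] [ 0.5478 -0.0112]
teal side [379, 274, 19, 21, 307] [387.91, 283.52] [ 0.7352 -0.1556]
red side [242, 159, 5, 17, 53] [244.09, 166.17] [0.4895 0.4492]
```

View pics/crop1.png

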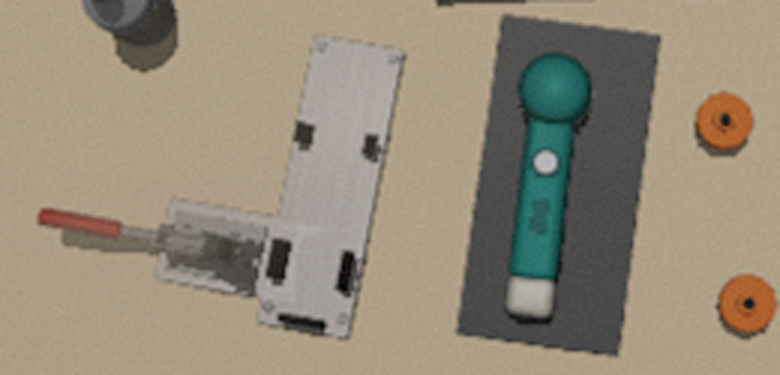

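View pics/crop2.png

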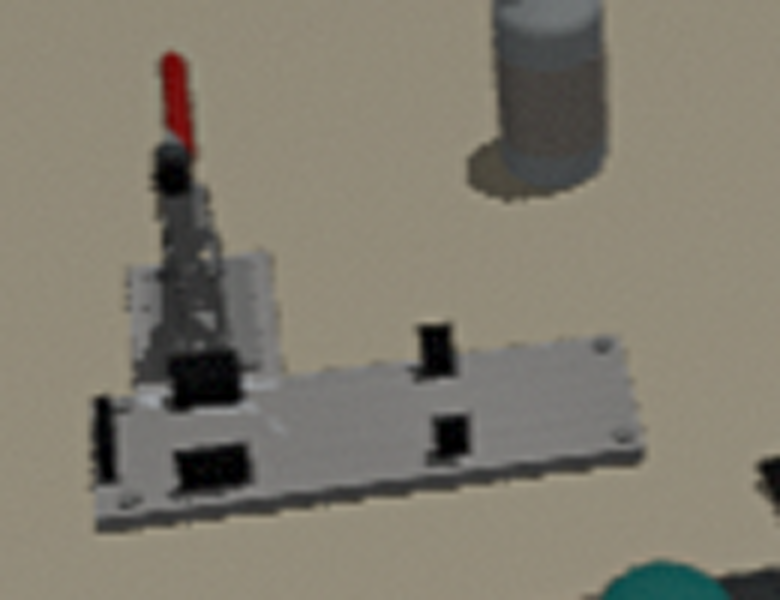

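Crop 1 confirms both orange brushes: orange bodies with dark hub holes, at crop (725,121) and (748,303). It also shows the nest cheeks at (304,135), (372,147), (278,259) and (346,272), and the stop at (302,323). Crop 2 shows the nest from the side, clamp open. I'll measure everything now.

```bash
python3 - <<'E'
from h import *
t=load("top0");s=load("side0")
np.set_printoptions(precision=4,suppress=True)
cc,_=ray(t,(0,0));print("cam",cc, ray(s,(0,0))[0])
def dark(S,roi,th):
    g=cv2.cvtColor(S["frame"],cv2.COLOR_RGB2GRAY);m=np.zeros_like(g);x0,y0,x1,y1=roi
    m[y0:y1,x0:x1]=(g[y0:y1,x0:x1]<th)*255
    n,l,st,ce=cv2.connectedComponentsWithStats(m)
    return [(st[i].tolist(),ce[i]) for i in range(1,n) if st[i,4]>6]
for st,c in dark(t,(215,255,262,335),70): print("top dark",st,c,onz(t,c,.03))
for st,c in dark(s,(228,195,325,240),40): print("side dark",st,c,onz(s,c,.03))
# plate right edge and left (upper) edge, subpixel via gradient along rows
g=cv2.GaussianBlur(cv2.cvtColor(t["frame"],cv2.COLOR_RGB2GRAY),(3,3),0).astype(float)
sat=cv2.GaussianBlur(cv2.cvtColor(t["frame"],cv2.COLOR_RGB2HSV)[:,:,1],(3,3),0).astype(float)
def edge(r,a,b):
    d=np.abs(np.diff(sat[r,a:b]));k=d.argmax();w=d[max(k-2,0):k+3];return a+max(k-2,0)+(w*np.arange(len(w))).sum()/w.sum()+.5
R=[onz(t,(edge(r,248,272),r),.012) for r in range(242,322)]
L=[onz(t,(edge(r,222,242),r),.012) for r in range(238,258)]
for P in(R,L):
    P=np.array(P)[:,:2];p=np.polyfit(P[:,0],P[:,1],1);res=P[:,1]-np.polyval(p,P[:,0]);k=abs(res)<.004;p=np.polyfit(P[k,0],P[k,1],1);print("edge y=",p,"ang",np.degrees(np.arctan(p[0])),k.mean(), "y@.5",np.polyval(p,.5))
# scrubber
hsv=cv2.cvtColor(t["frame"],cv2.COLOR_RGB2HSV)
tm=[b for b in blobs(t,(78,100),roi=(290,225,335,335))][0]
st,c,m=tm
rows=range(268,310); P=[]
for r in rows:
    xs=np.where(m[r])[0]
    if len(xs)>8: P.append(onz(t,((xs[0]+xs[-1])/2,r),.045))
P=np.array(P);p=np.polyfit(P[:,0],P[:,1],1);print("grip axis ang",np.degrees(np.arctan(p[0])),"y@.5",np.polyval(p,.5))
mm=np.zeros(m.shape,np.uint8);mm[262:284,303:322]=((hsv[262:284,303:322,1]<60)&(hsv[262:284,303:322,2]>120));M=cv2.moments(mm,True);u=(M['m10']/M['m00'],M['m01']/M['m00']);print("button",u,M['m00'],onz(t,u,.056))
# button side
hs=cv2.cvtColor(s["frame"],cv2.COLOR_RGB2HSV);mm=np.zeros(m.shape,np.uint8);sl=np.s_[248:266,290:312];mm[sl]=((hs[sl][...,1]<60)&(hs[sl][...,2]>120));M=cv2.moments(mm,True);u2=(M['m10']/M['m00'],M['m01']/M['m00']);print("button side",u2,M['m00'],"tri",tri(t,u,s,u2))
# mat: dark neutral
mm=np.zeros(m.shape,np.uint8);mm[220:345,278:356]=((hsv[220:345,278:356,1]<60)&(hsv[220:345,278:356,2]<110))
k=cv2.morphologyEx(mm,cv2.MORPH_OPEN,np.ones((3,3)));ct=max(cv2.findContours(k,0,2)[0],key=cv2.contourArea);b=cv2.boxPoints(cv2.minAreaRect(ct));W=np.array([onz(t,q,.003)[:2] for q in b]);print("mat",W.mean(0),W.tolist())
for S,uv in((t,(370.95,260.01)),(t,(378.73,320.87))): print("brush",onz(S,uv,.032))
rd=blobs(t,(0,20),roi=(135,280,180,305))[0];print("red",rd[:2],onz(t,rd[1],.07))
c=np.hstack([cv2.resize(t["frame"][255:370,400:520],None,fx=3.4,fy=3.4,interpolation=2),cv2.resize(s["frame"][325:465,240:380],(391,391),interpolation=2)])
cv2.imwrite("pics/crop3.png",c[:,:,::-1])
E
```

```text
cam [ 0.4048 -0.04    1.5435] [ 0.361  -0.8024  0.9652]
top dark [228, 261, 6, 7, 32] [230.875 264.25 ] [0.5665 0.2178 0.03  ]
top dark [251, 265, 5, 7, 21] [253.     268.2857] [0.5568 0.1568 0.03  ]
top dark [219, 300, 8, 14, 74] [222.4459 306.2432] [0.4518 0.2353 0.03  ]
top dark [242, 304, 7, 15, 58] [245.0517 310.5345] [0.4416 0.1736 0.03  ]
top dark [223, 325, 16, 7, 55] [230.5636 327.4727] [0.3955 0.2106 0.03  ]
side dark [285, 205, 6, 8, 37] [287.1892 208.4324] [0.5698 0.2082 0.03  ]
side dark [243, 208, 12, 10, 98] [248.6224 212.5   ] [0.4567 0.2294 0.03  ]
side dark [231, 216, 3, 14, 34] [232.     222.7353] [0.4017 0.2026 0.03  ]
side dark [287, 220, 6, 7, 31] [289.7742 222.6129] [0.5606 0.1469 0.03  ]
side dark [244, 224, 12, 8, 77] [249.9091 227.5714] [0.4467 0.1655 0.03  ]
edge y= [-0.1517  0.2292] ang -8.62320850004314 1.0 y@.5 0.153362128337377
edge y= [-0.1554  0.3179] ang -8.832964899385129 1.0 y@.5 0.24018084868689182
grip axis ang -5.405709235807847 y@.5 -0.0006246905061958671
button (311.46938775510205, 273.57142857142856) 49.0 [ 0.5434 -0.0041  0.056 ]
button side (299.0642201834862, 251.03669724770643) 109.0 tri [ 0.5441 -0.0047  0.0701]
mat [ 0.529  -0.0157] [[0.3884230214762845, 0.0740837069462219], [0.6861386118387005, 0.04388792013897536], [0.6690553143314537, -0.10759474296199698], [0.3724029151724667, -0.07326967978296757]]
brush [ 0.5865 -0.1652  0.032 ]
brush [ 0.422  -0.1878  0.032 ]
red ([143, 290, 27, 9, 129], [155.94, 293.91]) [0.479  0.4055 0.07  ]
```

View pics/crop3.png

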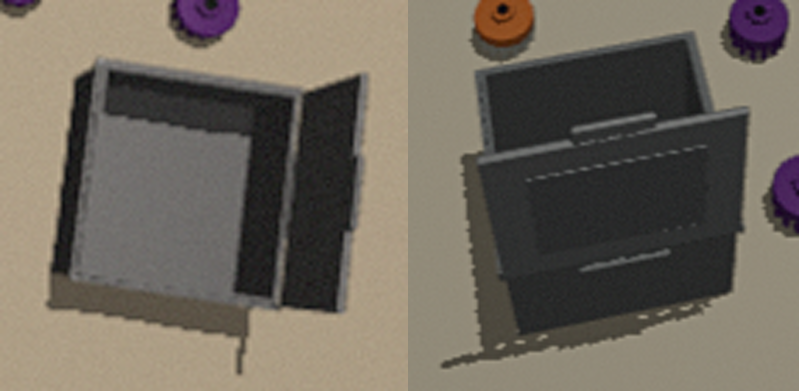

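The bin is empty and its lid stands open at the right. The nest origin is at (0.531, 0.192), yaw −8.7°. The scrubber origin is at (0.5315, −0.003), yaw −5.4°. Moving above the scrubber.

Call:
jog_arm --pt "0.45 -0.79 0 0 0 0.05" --pt "0.45 -0.79 0 0 0 0.05" --pt "0.45 -0.79 0 0 0 0.05" --pt "0.45 -0.79 0 0 0 0.05" --pt "0.45 -0.79 0 0 0 0.05" --pt "0.45 -0.79 0 0 0 0.05" --pt "0.45 -0.79 0 0 0 0.05" --pt "0.45 -0.79 0 0 0 0.05" --pt "0.45 -0.79 0 0 0 0.05" --pt "0.45 -0.79 0 0 0 0.05" --jaw 0

```text
t: 0.93
eef_pos: [0.3452, 0.3073, 0.2312]
ee_rot: [[-0.995, 0.104, 0.001], [0.104, 0.995, -0.002], [-0.001, -0.002, -1.0]]
contact_force: [-0.3, 0.3, 0.3]
gripper_width: 1.003
grasp_force: 0.0
```

Call:
jog_arm --pt "0.454 -0.788 0 0 0 0" --pt "0.454 -0.788 0 0 0 0" --pt "0.454 -0.788 0 0 0 0" --pt "0.454 -0.788 0 0 0 0" --pt "0.454 -0.788 0 0 0 0" --pt "0.454 -0.788 0 0 0 0" --pt "0.454 -0.788 0 0 0 0" --pt "0.454 -0.788 0 0 0 0" --pt "0.454 -0.788 0 0 0 0" --pt "0.454 -0.788 0 0 0 0" --pt "0.454 -0.788 0 0 0 0" --pt "0.454 -0.788 0 0 0 0"

```text
t: 1.93
eef_pos: [0.5231, -0.0005, 0.2308]
ee_rot: [[-0.996, 0.094, -0.001], [0.094, 0.996, 0.001], [0.001, 0.0, -1.0]]
contact_force: [0.2, 0.5, -0.1]
gripper_width: 1.0
grasp_force: 0.0
```

Call:
jog_arm --pt "0 -0.003 -0.45 0 0 0" --pt "0 -0.003 -0.45 0 0 0" --pt "0 -0.003 -0.45 0 0 0" --pt "0 -0.003 -0.45 0 0 0" --pt "0 -0.003 -0.45 0 0 0" --pt "0 -0.003 -0.5 0 0 0" --pt "0 -0.003 -0.53 0 0 0" --pt "0 -0.003 -0.557 0 0 0" --pt "0 -0.003 -0.557 0 0 0" --pt "0 -0.003 -0.557 0 0 0"

```text
t: 2.77
eef_pos: [0.5236, -0.0022, 0.0087]
ee_rot: [[-0.996, 0.094, -0.0], [0.094, 0.996, 0.0], [0.0, 0.0, -1.0]]
contact_force: [-0.2, 0.3, 0.4]
gripper_width: 0.999
grasp_force: 0.0
```

Call:
jog_arm --pt "0 0 0 0 0 0" --pt "0 0 0 0 0 0" --pt "0 0 0 0 0 0" --pt "0 0 0 0 0 0" --pt "0 0 0 0 0 0" --pt "0 0 0 0 0 0" --pt "0 0 0 0 0 0" --pt "0 0 0 0 0 0" --pt "0 0 0 0 0 0" --pt "0 0 0 0 0 0" --jaw 1

```text
t: 3.6
eef_pos: [0.5243, -0.0027, 0.0095]
ee_rot: [[-0.996, 0.095, 0.002], [0.095, 0.996, 0.001], [-0.002, 0.001, -1.0]]
contact_force: [-1.7, -0.0, 8.3]
gripper_width: 0.504
grasp_force: 62.3
```

Call:
jog_arm --pt "0 0 0.03 0 0 0" --pt "0 0 0.08 0 0 0" --pt "0 0 0.15 0 0 0" --pt "0 0 0.22 0 0 0" --pt "0 0 0.25 0 0 0" --pt "0 0 0.25 0 0 0" --pt "0 0 0.25 0 0 0" --pt "0 0 0.25 0 0 0"

```text
t: 4.27
eef_pos: [0.5222, -0.0028, 0.1071]
ee_rot: [[-0.996, 0.094, -0.003], [0.094, 0.996, -0.0], [0.003, -0.0, -1.0]]
contact_force: [-0.9, -0.3, -5.5]
gripper_width: 0.51
grasp_force: 62.7
```

Call:
jog_arm --pt "0 0.04 0 0 0 0" --pt "0 0.1 0 0 0 -0.005" --pt "0 0.17 0 0 0 -0.01" --pt "0 0.24 0 0 0 -0.018" --pt "0 0.31 0 0 0 -0.018" --pt "0 0.38 0 0 0 -0.018" --pt "0 0.44 0 0 0 -0.018" --pt "-0.001 0.489 0 0 0 -0.018" --pt "-0.001 0.489 0 0 0 -0.018" --pt "-0.001 0.489 0 0 0 -0.018" --pt "-0.001 0.489 0 0 0 -0.018" --pt "-0.001 0.489 0 0 0 -0.018"

```text
t: 5.27
eef_pos: [0.5227, 0.1909, 0.1075]
ee_rot: [[-0.988, 0.153, -0.002], [0.153, 0.988, -0.002], [0.001, -0.002, -1.0]]
contact_force: [0.5, 0.2, -5.0]
gripper_width: 0.508
grasp_force: 62.6
```

```bash
python3 - <<'E'
from h import *
t=snap("top","top1");s=snap("side","side1")
a=t["frame"][220:345,150:330];b=s["frame"][130:270,200:360]
c=np.hstack([cv2.resize(a,None,fx=2.6,fy=2.6,interpolation=2),cv2.resize(b,(330,325),interpolation=2)[:,:,:]]);cv2.imwrite("pics/c4.png",c[:,:,::-1])
E
```

```text
(no output)
```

View pics/c4.png

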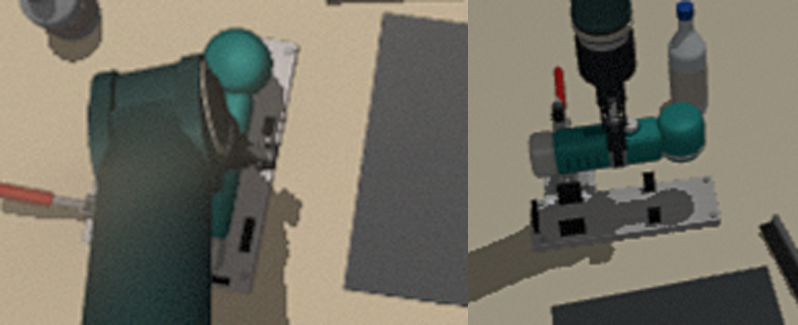

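The scrubber is held level above the nest, head at the open end (head at crop (238,62) in the top part). I'll check the head position numerically before lowering.

```bash
python3 - <<'E'
from h import *
from station import env
t=load("top1");np.set_printoptions(precision=4,suppress=True)
def head(t,roi,z):
    hsv=cv2.cvtColor(t["frame"],cv2.COLOR_RGB2HSV)
    m=cv2.inRange(hsv,(78,110,70),(100,255,255));k=np.zeros_like(m);k[roi[1]:roi[3],roi[0]:roi[2]]=m[roi[1]:roi[3],roi[0]:roi[2]]
    ys,xs=np.where(k>0)
    # top rim arc: points of contour in upper part
    ct=max(cv2.findContours(k,0,1)[0],key=cv2.contourArea)[:,0,:]
    cy=ys.min()
    p=ct[ct[:,1]<cy+14].astype(float)
    A=np.c_[2*p,np.ones(len(p))];q=np.linalg.lstsq(A,(p**2).sum(1),rcond=None)[0];r=np.sqrt(q[2]+q[0]**2+q[1]**2)
    return q[:2],r,onz(t,q[:2],z)
print("before",head(load("top0"),(295,230,335,268),.055), "expected", np.array([.5315,-.003])+.08*np.array([.9956,-.094]))
print("now",head(t,(222,225,262,262),.154), "expected", np.array([.531,.192])+.08*np.array([.9885,-.151]))
print(env.get_obs()["eef_pos"])
E
```

```text
before (array([314.4491, 248.977 ]), np.float64(10.324663262875315), array([ 0.6103, -0.0104,  0.055 ])) expected [ 0.6111 -0.0105]
now (array([239.9634, 241.8901]), np.float64(10.518552508843758), array([0.6105, 0.1763, 0.154 ])) expected [0.6101 0.1799]
[0.5231 0.1913 0.108 ]
```

Call:
jog_arm --pt "0 0.006 -0.04 0 0 0" --pt "0 0.006 -0.08 0 0 0" --pt "0 0.006 -0.11 0 0 0" --pt "0 0.006 -0.13 0 0 0" --pt "0 0.006 -0.15 0 0 0" --pt "0 0.006 -0.165 0 0 0" --pt "0 0.006 -0.18 0 0 0" --pt "0 0.006 -0.19 0 0 0" --pt "0 0.006 -0.2 0 0 0" --pt "0 0.006 -0.205 0 0 0" --pt "0 0.006 -0.21 0 0 0" --pt "0 0.006 -0.21 0 0 0"

```text
t: 6.37
eef_pos: [0.5231, 0.1951, 0.0243]
ee_rot: [[-0.989, 0.151, -0.0], [0.151, 0.989, -0.0], [0.0, -0.0, -1.0]]
contact_force: [-0.9, 0.6, -5.3]
gripper_width: 0.503
grasp_force: 62.8
```

Call:
jog_arm --pt "0 0 -0.004 0 0 0" --pt "0 0 -0.008 0 0 0" --pt "0 0 -0.012 0 0 0" --pt "0 0 -0.015 0 0 0" --pt "0 0 -0.015 0 0 0"

```text
t: 6.78
eef_pos: [0.5232, 0.1952, 0.0186]
ee_rot: [[-0.989, 0.151, 0.0], [0.151, 0.989, 0.0], [-0.0, 0.0, -1.0]]
contact_force: [-0.8, -0.9, -3.1]
gripper_width: 0.502
grasp_force: 62.8
```

Call:
jog_arm --pt "0 0 -0.003 0 0 0" --pt "0 0 -0.004 0 0 0" --pt "0 0 -0.004 0 0 0"

```text
t: 7.03
eef_pos: [0.5233, 0.1952, 0.0185]
ee_rot: [[-0.989, 0.151, -0.0], [0.151, 0.989, 0.001], [0.0, 0.001, -1.0]]
contact_force: [-4.7, -1.8, 12.6]
gripper_width: 0.508
grasp_force: 64.6
```

Call:
jog_arm --pt "0 0 0 0 0 0" --pt "0 0 0 0 0 0" --pt "0 0 0 0 0 0" --pt "0 0 0 0 0 0" --pt "0 0 0 0 0 0" --pt "0 0 0 0 0 0" --jaw 0

```text
t: 7.53
eef_pos: [0.5232, 0.1951, 0.0168]
ee_rot: [[-0.989, 0.151, 0.0], [0.151, 0.989, -0.0], [-0.0, -0.0, -1.0]]
contact_force: [-0.4, 0.8, 0.5]
gripper_width: 0.998
grasp_force: 0.0
```

Call:
jog_arm --pt "0 0 0.08 0 0 0" --pt "0 0 0.18 0 0 0" --pt "0 0 0.28 0 0 0" --pt "0 0 0.38 0 0 0" --pt "0 0 0.48 0 0 0" --pt "0 0 0.5 0 0 0" --pt "0 0 0.5 0 0 0"

```text
t: 8.12
eef_pos: [0.5251, 0.1959, 0.2204]
ee_rot: [[-0.989, 0.151, 0.006], [0.151, 0.989, 0.004], [-0.006, 0.005, -1.0]]
contact_force: [0.2, -1.1, -0.1]
gripper_width: 1.002
grasp_force: 0.0
```

Call:
jog_arm --pt "0.1 -0.8 0 0 0 0" --pt "0.1 -0.8 0 0 0 0" --pt "0.1 -0.8 0 0 0 0" --pt "0.1 -0.8 0 0 0 0" --pt "0.1 -0.8 0 0 0 0" --pt "0.1 -0.8 0 0 0 0" --pt "0.1 -0.8 0 0 0 0" --pt "0.1 -0.8 0 0 0 0" --pt "0.1 -0.8 0 0 0 0"

```text
t: 8.87
eef_pos: [0.5615, -0.1335, 0.2151]
ee_rot: [[-0.987, 0.161, -0.003], [0.161, 0.987, -0.005], [0.002, -0.005, -1.0]]
contact_force: [-0.3, -0.3, 0.3]
gripper_width: 0.999
grasp_force: 0.0
```

```bash
python3 - <<'E'
from h import *
t=snap("top","top2");s=snap("side","side2");np.set_printoptions(precision=4,suppress=True)
for S,roi,k in((t,(215,225,262,345),"top"),(s,(220,180,330,245),"side")):
    for st,c,m in blobs(S,(78,100),roi=roi): print(k,st,c)
a=t["frame"][220:345,140:290];b=s["frame"][140:250,210:350]
c=np.hstack([cv2.resize(a,None,fx=2.6,fy=2.6,interpolation=2),cv2.resize(b,(400,325),interpolation=2)[:,:,:]]);cv2.imwrite("pics/c5.png",c[:,:,::-1])
hsv=cv2.cvtColor(t["frame"],cv2.COLOR_RGB2HSV)
m=[b for b in blobs(t,(78,100),roi=(215,225,262,345))][0][2];P=[]
for r in range(264,308):
    xs=np.where(m[r])[0]
    if len(xs)>8:P.append(onz(t,((xs[0]+xs[-1])/2,r),.054))
P=np.array(P);p=np.polyfit(P[:,0],P[:,1],1);print("axis",np.degrees(np.arctan(p[0])),"y@.531",np.polyval(p,.531))
w=cv2.inRange(hsv,(0,0,140),(179,60,255))
for c in [(t,w)]:
    n,l,st,ce=cv2.connectedComponentsWithStats(w[262:290,228:252]);print(st.tolist(),(ce+[228,262]).tolist())
    for i in range(1,n): print(onz(t,ce[i]+[228,262],.065))
E
```

```text
top [232, 237, 22, 21, 321] [242.85, 246.43]
top [235, 260, 12, 10, 73] [240.79, 263.6]
top [225, 281, 18, 31, 308] [234.48, 300.28]
side [246, 199, 64, 27, 960] [275.96, 213.6]Traceback (most recent call last):
  File "<stdin>", line 12, in <module>
IndexError: too many indices for array: array is 1-dimensional, but 2 were indexed
```

View pics/c5.png

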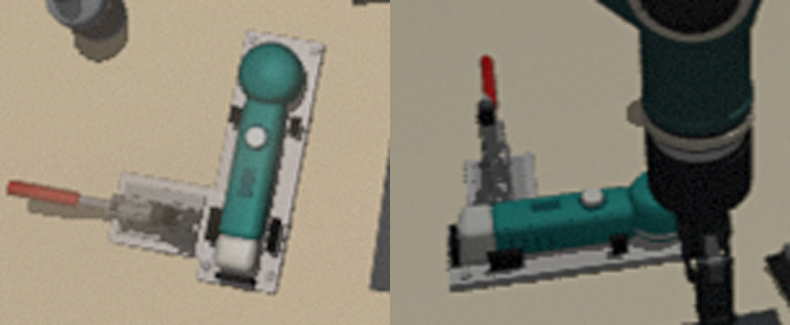

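Seated: the scrubber lies in the nest between the cheeks, butt at the stop, button at crop (256,137), head at the open end. Now the clamp handle: grasp at about (0.479, 0.415, 0.065), tool turned −90°.

Call:
jog_arm --pt "-0.1 0.69 0 0 0 -0.25" --pt "-0.1 0.69 0 0 0 -0.25" --pt "-0.1 0.69 0 0 0 -0.25" --pt "-0.1 0.69 0 0 0 -0.25" --pt "-0.1 0.69 0 0 0 -0.25" --pt "-0.1 0.69 0 0 0 -0.25" --pt "-0.1 0.69 0 0 0 -0.25" --pt "-0.1 0.69 0 0 0 -0.25" --pt "-0.1 0.69 0 0 0 -0.25"

```text
t: 9.72
eef_pos: [0.5206, 0.1572, 0.2153]
ee_rot: [[-0.601, 0.799, -0.003], [0.799, 0.601, 0.0], [0.002, -0.002, -1.0]]
contact_force: [-0.1, -0.0, 0.4]
gripper_width: 1.003
grasp_force: 0.0
```

Call:
jog_arm --pt "-0.1 0.68 0 0 0 -0.25" --pt "-0.1 0.68 0 0 0 -0.25" --pt "-0.1 0.68 0 0 0 -0.25" --pt "-0.1 0.68 0 0 0 -0.25" --pt "-0.1 0.68 0 0 0 -0.25" --pt "-0.1 0.68 0 0 0 -0.25" --pt "-0.1 0.68 0 0 0 -0.25" --pt "-0.1 0.68 0 0 0 -0.25" --pt "-0.1 0.68 0 0 0 -0.25" --pt "-0.1 0.68 0 0 0 -0.25" --pt "-0.1 0.68 0 0 0 -0.25"

```text
t: 10.63
eef_pos: [0.4839, 0.4208, 0.2166]
ee_rot: [[0.153, 0.988, -0.0], [0.988, -0.153, -0.001], [-0.001, -0.0, -1.0]]
contact_force: [-0.1, -0.6, -0.3]
gripper_width: 1.0
grasp_force: 0.0
```

Call:
jog_arm --pt "-0.012 -0.014 -0.08 0 0 0" --pt "-0.012 -0.014 -0.16 0 0 0" --pt "-0.012 -0.014 -0.24 0 0 0" --pt "-0.012 -0.014 -0.32 0 0 0" --pt "-0.012 -0.014 -0.38 0 0 0" --pt "-0.012 -0.014 -0.42 0 0 0" --pt "-0.012 -0.014 -0.426 0 0 0" --pt "-0.012 -0.014 -0.426 0 0 0"

```text
t: 11.3
eef_pos: [0.4787, 0.4156, 0.0459]
ee_rot: [[0.153, 0.988, -0.001], [0.988, -0.153, -0.002], [-0.002, -0.001, -1.0]]
contact_force: [-0.0, 0.3, 0.1]
gripper_width: 0.999
grasp_force: 0.0
```

Call:
jog_arm --pt "0 0 0 0 0 0" --pt "0 0 0 0 0 0" --pt "0 0 0 0 0 0" --pt "0 0 0 0 0 0" --pt "0 0 0 0 0 0" --pt "0 0 0 0 0 0" --pt "0 0 0 0 0 0" --pt "0 0 0 0 0 0" --pt "0 0 0 0 0 0" --pt "0 0 0 0 0 0" --jaw 1

```text
t: 12.13
eef_pos: [0.4827, 0.4172, 0.048]
ee_rot: [[0.153, 0.988, 0.008], [0.988, -0.153, 0.002], [0.003, 0.008, -1.0]]
contact_force: [7.6, -0.3, -0.5]
gripper_width: 0.163
grasp_force: 59.8
```

```bash
python3 - <<'E'
import numpy as np
Y=np.array([.151,.9885]);r=.1
p0=None
for a in range(12,109,8):
    t=np.radians(a);q=np.r_[Y*r*np.cos(t),r*np.sin(t)]
    if p0 is None:p0=q
    print(a,((q-p0)/.4).round(4).tolist())
E
```

```text
12 [0.0, 0.0, 0.0]
20 [-0.0015, -0.0095, 0.0335]
28 [-0.0036, -0.0235, 0.0654]
36 [-0.0064, -0.0418, 0.095]
44 [-0.0098, -0.064, 0.1217]
52 [-0.0137, -0.0896, 0.145]
60 [-0.0181, -0.1182, 0.1645]
68 [-0.0228, -0.1492, 0.1798]
76 [-0.0278, -0.1819, 0.1906]
84 [-0.033, -0.2159, 0.1967]
92 [-0.0382, -0.2503, 0.1979]
100 [-0.0435, -0.2846, 0.1942]
108 [-0.0486, -0.3181, 0.1858]
```

Call:
jog_arm --pt "0.004 -0.004 0.017 0 0 0" --pt "0.007 -0.01 0.0335 0 0 0" --pt "0.006 -0.016 0.05 0 0 0" --pt "0.005 -0.0235 0.0654 0 0 0" --pt "0.004 -0.032 0.081 0 0 0" --pt "0.002 -0.042 0.095 0 0 0" --pt "0 -0.0525 0.109 0 0 0" --pt "-0.002 -0.064 0.1217 0 0 0" --pt "-0.002 -0.064 0.1217 0 0 0"

```text
t: 12.88
eef_pos: [0.4784, 0.3903, 0.0963]
ee_rot: [[0.152, 0.988, 0.001], [0.988, -0.152, -0.0], [0.0, 0.001, -1.0]]
contact_force: [5.4, -2.6, -6.0]
gripper_width: 0.156
grasp_force: 59.1
```

Call:
jog_arm --pt "0.001 -0.0125 0.012 0 0 0" --pt "0 -0.0256 0.0233 0 0 0" --pt "-0.002 -0.0395 0.0335 0 0 0" --pt "-0.004 -0.0542 0.0428 0 0 0" --pt "-0.007 -0.0695 0.051 0 0 0" --pt "-0.009 -0.0852 0.0581 0 0 0" --pt "-0.012 -0.1015 0.064 0 0 0" --pt "-0.014 -0.1179 0.0689 0 0 0" --pt "-0.017 -0.135 0.0725 0 0 0" --pt "-0.019 -0.1519 0.075 0 0 0" --pt "-0.019 -0.1519 0.075 0 0 0"

```text
t: 13.8
eef_pos: [0.4694, 0.3314, 0.1262]
ee_rot: [[0.151, 0.989, -0.001], [0.989, -0.151, 0.002], [0.002, -0.001, -1.0]]
contact_force: [-0.3, 3.6, -2.2]
gripper_width: 0.166
grasp_force: 64.1
```

Call:
jog_arm --pt "-0.003 -0.017 0.001 0 0 0" --pt "-0.005 -0.0344 0.0012 0 0 0" --pt "-0.008 -0.0515 -0.0003 0 0 0" --pt "-0.0105 -0.0687 -0.0025 0 0 0" --pt "-0.013 -0.0855 -0.0065 0 0 0" --pt "-0.0156 -0.1022 -0.011 0 0 0" --pt "-0.017 -0.112 -0.014 0 0 0" --pt "-0.017 -0.112 -0.014 0 0 0"

```text
t: 14.47
eef_pos: [0.4626, 0.2872, 0.121]
ee_rot: [[0.15, 0.989, -0.001], [0.989, -0.15, 0.003], [0.002, -0.002, -1.0]]
contact_force: [-3.6, 2.8, 6.5]
gripper_width: 0.161
grasp_force: 62.9
```

Call:
jog_arm --pt "0 0 0 0 0 0" --pt "0 0 0 0 0 0" --pt "0 0 0 0 0 0" --pt "0 0 0 0 0 0" --pt "0 0 0 0 0 0" --pt "0 0 0.1 0 0 0" --pt "0 0 0.2 0 0 0" --pt "0 0 0.3 0 0 0" --pt "0 0 0.3 0 0 0" --jaw 0

```text
t: 15.22
eef_pos: [0.4673, 0.2876, 0.2467]
ee_rot: [[0.152, 0.988, 0.009], [0.988, -0.152, 0.008], [0.009, 0.008, -1.0]]
contact_force: [1.2, 1.7, 0.2]
gripper_width: 0.997
grasp_force: 0.0
```

Call:
jog_arm --pt "0.2 -0.75 0 0 0 0.25" --pt "0.2 -0.75 0 0 0 0.25" --pt "0.2 -0.75 0 0 0 0.25" --pt "0.2 -0.75 0 0 0 0.25" --pt "0.2 -0.75 0 0 0 0.25" --pt "0.2 -0.75 0 0 0 0.25" --pt "0.2 -0.75 0 0 0 0.25" --pt "0.2 -0.75 0 0 0 0.25" --pt "0.2 -0.75 0 0 0 0.25" --jaw 1

```text
t: 15.97
eef_pos: [0.544, -0.023, 0.2403]
ee_rot: [[-0.583, 0.813, 0.002], [0.812, 0.583, -0.004], [-0.005, -0.001, -1.0]]
contact_force: [0.1, -0.4, -0.1]
gripper_width: -0.001
grasp_force: 0.0
```

```bash
python3 - <<'E'
from h import *
t=snap("top","top3");s=snap("side","side3");np.set_printoptions(precision=4,suppress=True)
a=t["frame"][220:345,140:290];b=s["frame"][120:250,210:350]
c=np.hstack([cv2.resize(a,None,fx=2.6,fy=2.6,interpolation=2),cv2.resize(b,(350,325),interpolation=2)[:,:,:]]);cv2.imwrite("pics/c6.png",c[:,:,::-1])
hsv=cv2.cvtColor(t["frame"],cv2.COLOR_RGB2HSV)
w=cv2.inRange(hsv,(0,0,130),(179,60,255))
n,l,st,ce=cv2.connectedComponentsWithStats(w[265:281,231:246])
for i in range(1,n): print(st[i].tolist(),ce[i]+[231,265],onz(t,ce[i]+[231,265],.065))
print("expected",np.array([.531,.192])+.012*np.array([.9885,-.151]))
E
```

```text
[3, 4, 8, 7, 47] [237.8298 272.0213] [0.5423 0.1923 0.065 ]
expected [0.5429 0.1902]
```

View pics/c6.png

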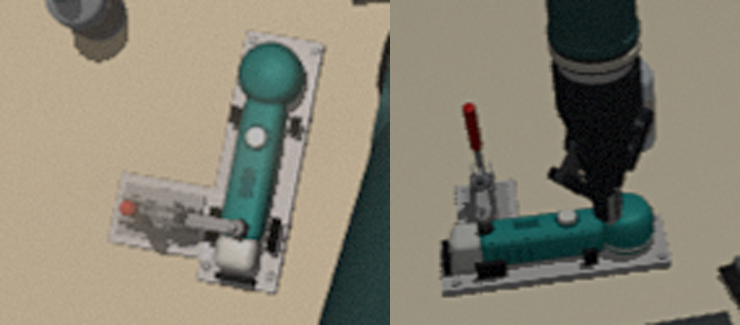

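The clamp arm is down on the grip and the handle upright, its red tip at crop (128,208). I'll check the handle angle numerically and move above the button.

```bash
python3 - <<'E'
from h import *
t=load("top3");s=load("side3");X=np.array([.9885,-.151]);Y=np.array([.151,.9885]);N=np.array([.531,.192])
for k,S,roi in(("top",t,(180,285,205,310)),("side",s,(235,155,260,185))):
    for h in((0,12),(170,179)):
        for b in blobs(S,h,roi=roi,amin=5): print(k,b[:2])
    for a in(95,100,104,108.3):
        f=lambda r:proj(S,np.r_[N-.085*X+Y*(.115+r*np.cos(np.radians(a))),.044+r*np.sin(np.radians(a))]).round(1)
        print(k,a,f(.127),f(.091),f(.055))
E
```

```text
top ([186, 297, 6, 6, 23], [188.61, 299.52])
top 95 [183.  299.1] [185.4 299.6] [187.6 300. ]
top 100 [187.5 299.9] [188.5 300.1] [189.4 300.4]
top 104 [191.2 300.6] [191.  300.6] [190.9 300.6]
top 108.3 [195.  301.3] [193.8 301.1] [192.5 300.9]
side ([239, 161, 8, 20, 74], [242.39, 169.69])
side 95 [238.4 158.6] [240.2 167.9] [241.9 176.9]
side 100 [238.6 161.2] [240.4 169.8] [242.  178.1]
side 104 [238.9 163.6] [240.5 171.5] [242.1 179.1]
side 108.3 [239.2 166.3] [240.7 173.4] [242.2 180.2]
```

Call:
jog_arm --pt "-0.004 0.536 0 0 0 0" --pt "-0.004 0.536 0 0 0 0" --pt "-0.004 0.536 0 0 0 0" --pt "-0.004 0.536 0 0 0 0" --pt "-0.004 0.536 0 0 0 0" --pt "-0.004 0.536 0 0 0 0" --pt "-0.004 0.536 0 0 0 0" --pt "-0.004 0.536 -0.1 0 0 0" --pt "-0.004 0.536 -0.2 0 0 0" --pt "-0.004 0.536 -0.3 0 0 0" --pt "-0.004 0.536 -0.4 0 0 0" --pt "-0.004 0.536 -0.4 0 0 0" --jaw 1

```text
t: 17.07
eef_pos: [0.5357, 0.1981, 0.0724]
ee_rot: [[-0.592, 0.806, -0.013], [0.806, 0.592, -0.007], [0.002, -0.014, -1.0]]
contact_force: [-1.8, -0.0, -0.2]
gripper_width: 0.001
grasp_force: 0.0
```

The handle stands at about 100°, just short of dead centre (100.8°), so it has not snapped over. The button is untouched. I'll back off and push the handle over from behind with closed fingers.

Call:
jog_arm --pt "0 0 0.1 0 0 0" --pt "0 0 0.2 0 0 0" --pt "0 0 0.3 0 0 0" --pt "0 0 0.38 0 0 0" --pt "0 0 0.38 0 0 0" --pt "0 0 0.38 0 0 0"

```text
t: 17.57
eef_pos: [0.543, 0.2005, 0.2359]
ee_rot: [[-0.592, 0.806, 0.006], [0.806, 0.592, 0.004], [-0.0, 0.007, -1.0]]
contact_force: [-0.3, -0.2, -1.1]
gripper_width: 0.0
grasp_force: 0.0
```

Call:
jog_arm --pt "-0.162 0.375 0 0 0 -0.25" --pt "-0.162 0.375 0 0 0 -0.25" --pt "-0.162 0.375 0 0 0 -0.25" --pt "-0.162 0.375 0 0 0 -0.25" --pt "-0.162 0.375 0 0 0 -0.25" --pt "-0.162 0.375 0 0 0 -0.25" --pt "-0.162 0.375 0 0 0 -0.25" --pt "-0.162 0.375 0 0 0 -0.25" --pt "-0.162 0.375 0 0 0 -0.25"

```text
t: 18.32
eef_pos: [0.4763, 0.3502, 0.2314]
ee_rot: [[0.149, 0.989, -0.001], [0.989, -0.149, -0.001], [-0.001, -0.001, -1.0]]
contact_force: [0.5, -0.4, -0.8]
gripper_width: 0.003
grasp_force: 0.0
```

Call:
jog_arm --pt "-0.012 0.01 -0.08 0 0 0" --pt "-0.012 0.01 -0.16 0 0 0" --pt "-0.012 0.01 -0.24 0 0 0" --pt "-0.012 0.01 -0.24 0 0 0" --pt "-0.012 0.01 -0.24 0 0 0"

```text
t: 18.73
eef_pos: [0.4715, 0.3535, 0.1348]
ee_rot: [[0.151, 0.989, -0.002], [0.989, -0.151, -0.003], [-0.003, -0.002, -1.0]]
contact_force: [1.1, -0.8, 1.1]
gripper_width: 0.0
grasp_force: 0.0
```

Call:
jog_arm --pt "-0.003 -0.02 0 0 0 0" --pt "-0.006 -0.04 0 0 0 0" --pt "-0.009 -0.06 0 0 0 0" --pt "-0.011 -0.075 0 0 0 0" --pt "-0.013 -0.085 0 0 0 0" --pt "-0.0145 -0.095 0 0 0 0" --pt "-0.0145 -0.095 0 0 0 0"

```text
t: 19.32
eef_pos: [0.4662, 0.3159, 0.136]
ee_rot: [[0.152, 0.988, 0.0], [0.988, -0.152, 0.0], [0.0, 0.0, -1.0]]
contact_force: [-0.3, 0.0, -0.1]
gripper_width: 0.001
grasp_force: 0.0
```

Call:
jog_arm --pt "-0.0015 -0.01 0 0 0 0" --pt "-0.003 -0.02 0 0 0 0" --pt "-0.003 -0.02 0 0 0 0"

```text
t: 19.57
eef_pos: [0.4649, 0.3079, 0.1355]
ee_rot: [[0.151, 0.988, -0.0], [0.988, -0.151, -0.001], [-0.001, -0.0, -1.0]]
contact_force: [0.4, -0.0, 0.9]
gripper_width: -0.004
grasp_force: 0.0
```

Call:
jog_arm --pt "-0.0008 -0.005 0 0 0 0" --pt "-0.0015 -0.01 0 0 0 0" --pt "-0.0015 -0.01 0 0 0 0"

```text
t: 19.82
eef_pos: [0.4645, 0.3062, 0.1357]
ee_rot: [[0.15, 0.989, 0.001], [0.989, -0.15, 0.002], [0.002, 0.001, -1.0]]
contact_force: [0.8, 3.7, -1.1]
gripper_width: -0.0
grasp_force: 1.7
```

Call:
jog_arm --pt "-0.0008 -0.005 0 0 0 0" --pt "-0.0015 -0.01 0 0 0 0" --pt "-0.0015 -0.01 0 0 0 0"

```text
t: 20.07
eef_pos: [0.4644, 0.3057, 0.1362]
ee_rot: [[0.148, 0.989, 0.004], [0.989, -0.148, 0.007], [0.007, 0.003, -1.0]]
contact_force: [2.9, 11.6, -4.6]
gripper_width: -0.0
grasp_force: 5.1
```

```bash
python3 - <<'E'
from h import *
s=snap("side","side4")
for b in blobs(s,(0,12),roi=(225,150,262,190),amin=5): print(b[:2])
E
```

```text
([239, 165, 8, 18, 64], [242.77, 173.27])
```

The side view now matches 108° (red centroid row 173.3; predicted 173.4), and the force rises against the stop: the clamp is over centre. Now the button.

Call:
jog_arm --pt "0.006 0.05 0 0 0 0" --pt "0.012 0.08 0 0 0 0" --pt "0.012 0.08 0.1 0 0 0" --pt "0.012 0.08 0.2 0 0 0" --pt "0.012 0.08 0.24 0 0 0" --pt "0.012 0.08 0.24 0 0 0"

```text
t: 20.62
eef_pos: [0.471, 0.3337, 0.2357]
ee_rot: [[0.151, 0.989, 0.005], [0.989, -0.151, 0.004], [0.005, 0.005, -1.0]]
contact_force: [-0.0, 0.0, -0.5]
gripper_width: 0.003
grasp_force: 0.0
```

Call:
jog_arm --pt "0.185 -0.35 0 0 0 0" --pt "0.185 -0.35 0 0 0 0" --pt "0.185 -0.35 0 0 0 0" --pt "0.185 -0.35 0 0 0 0" --pt "0.185 -0.35 0 0 0 0" --pt "0.185 -0.35 0 0 0 0" --pt "0.185 -0.35 0 0 0 0" --pt "0.185 -0.35 0 0 0 0"

```text
t: 21.28
eef_pos: [0.5416, 0.1943, 0.2308]
ee_rot: [[0.148, 0.989, -0.002], [0.989, -0.148, -0.0], [-0.0, -0.001, -1.0]]
contact_force: [-0.9, 0.8, 0.4]
gripper_width: -0.003
grasp_force: 0.0
```

Call:
jog_arm --pt "0.002 -0.004 -0.1 0 0 0" --pt "0.002 -0.004 -0.2 0 0 0" --pt "0.002 -0.004 -0.3 0 0 0" --pt "0.002 -0.004 -0.36 0 0 0" --pt "0.002 -0.004 -0.39 0 0 0" --pt "0.002 -0.004 -0.395 0 0 0" --pt "0.002 -0.004 -0.395 0 0 0" --pt "0.002 -0.004 -0.395 0 0 0" --pt "0.002 -0.004 -0.395 0 0 0"

```text
t: 22.03
eef_pos: [0.5446, 0.1919, 0.0754]
ee_rot: [[0.15, 0.989, 0.003], [0.989, -0.15, 0.002], [0.002, 0.003, -1.0]]
contact_force: [-1.1, 0.8, -0.5]
gripper_width: 0.001
grasp_force: 0.0
```

Call:
jog_arm --pt "0 0 -0.005 0 0 0" --pt "0 0 -0.01 0 0 0" --pt "0 0 -0.01 0 0 0"

```text
t: 22.28
eef_pos: [0.5435, 0.1914, 0.0699]
ee_rot: [[0.151, 0.989, 0.0], [0.989, -0.151, 0.001], [0.001, 0.0, -1.0]]
contact_force: [0.4, 0.4, -0.5]
gripper_width: -0.004
grasp_force: 0.0
```

Call:
jog_arm --pt "0 0 -0.01 0 0 0" --pt "0 0 -0.015 0 0 0" --pt "0 0 -0.015 0 0 0"

```text
t: 22.53
eef_pos: [0.5437, 0.1913, 0.0635]
ee_rot: [[0.151, 0.989, 0.0], [0.989, -0.151, 0.0], [0.0, 0.0, -1.0]]
contact_force: [0.3, 0.7, 2.9]
gripper_width: 0.003
grasp_force: 1.5
```

Call:
jog_arm --pt "0 0 -0.003 0 0 0" --pt "0 0 -0.006 0 0 0" --pt "0 0 -0.006 0 0 0" --pt "0 0 -0.006 0 0 0"

```text
t: 22.87
eef_pos: [0.5437, 0.1913, 0.0615]
ee_rot: [[0.151, 0.989, 0.0], [0.989, -0.151, 0.0], [0.0, 0.0, -1.0]]
contact_force: [-0.1, 0.6, 4.9]
gripper_width: -0.002
grasp_force: 2.5
```

Call:
jog_arm --pt "0 0 -0.002 0 0 0" --pt "0 0 -0.004 0 0 0" --pt "0 0 -0.004 0 0 0"

```text
t: 23.12
eef_pos: [0.5438, 0.1913, 0.061]
ee_rot: [[0.151, 0.989, 0.0], [0.989, -0.151, 0.001], [0.001, -0.0, -1.0]]
contact_force: [-3.8, -0.4, 13.5]
gripper_width: -0.0
grasp_force: 7.2
```

Call:
jog_arm --pt "0 0 0.03 0 0 0" --pt "0 0 0.03 0 0 0" --pt "0 0 0.03 0 0 0" --pt "0 0 0.03 0 0 0" --pt "0 0 0.03 0 0 0" --pt "0 0 0.03 0 0 0" --pt "0 0 0.03 0 0 0" --pt "0 0 0.03 0 0 0" --pt "0 0 0.03 0 0 0" --pt "0 0 0.03 0 0 0" --pt "0 0 0.03 0 0 0" --pt "0 0 0.03 0 0 0"

```text
t: 24.12
eef_pos: [0.5434, 0.1911, 0.0716]
ee_rot: [[0.151, 0.989, 0.0], [0.989, -0.151, 0.0], [0.0, 0.0, -1.0]]
contact_force: [0.3, 0.4, -0.4]
gripper_width: -0.002
grasp_force: 0.0
```

Call:
jog_arm --pt "0 0 0 0 0 0" --pt "0 0 0 0 0 0" --pt "0 0 0 0 0 0" --pt "0 0 0 0 0 0" --pt "0 0 0 0 0 0" --pt "0 0 0 0 0 0" --pt "0 0 0 0 0 0" --pt "0 0 0 0 0 0" --pt "0 0 0 0 0 0" --pt "0 0 0 0 0 0" --pt "0 0 0 0 0 0" --pt "0 0 0 0 0 0"

```text
t: 25.12
eef_pos: [0.5434, 0.1911, 0.0716]
ee_rot: [[0.151, 0.989, 0.0], [0.989, -0.151, -0.0], [-0.0, 0.0, -1.0]]
contact_force: [-0.1, -0.5, 0.1]
gripper_width: -0.002
grasp_force: 0.0
```

Call:
jog_arm --pt "0 0 0 0 0 0" --pt "0 0 -0.015 0 0 0" --pt "0 0 -0.022 0 0 0" --pt "0 0 -0.027 0 0 0" --pt "0 0 -0.03 0 0 0" --pt "0 0 -0.03 0 0 0" --pt "0 0 -0.03 0 0 0"

```text
t: 25.7
eef_pos: [0.5439, 0.1913, 0.061]
ee_rot: [[0.151, 0.989, 0.0], [0.989, -0.151, 0.001], [0.001, 0.0, -1.0]]
contact_force: [-3.8, -0.0, 14.4]
gripper_width: -0.002
grasp_force: 7.4
```

Call:
jog_arm --pt "0 0 0.03 0 0 0" --pt "0 0 0.13 0 0 0" --pt "0 0 0.23 0 0 0" --pt "0 0 0.33 0 0 0" --pt "0 0 0.42 0 0 0" --pt "0 0 0.42 0 0 0" --pt "0 0 0.42 0 0 0" --pt "0 0 0.42 0 0 0"

```text
t: 26.37
eef_pos: [0.5426, 0.1912, 0.2269]
ee_rot: [[0.15, 0.989, -0.001], [0.989, -0.15, -0.0], [-0.0, -0.001, -1.0]]
contact_force: [-0.3, -0.1, -0.2]
gripper_width: 0.002
grasp_force: 0.0
```

Call:
jog_arm --pt "-0.07 0.04 0 0 0 0" --pt "-0.14 0.08 0 0 0 0" --pt "-0.221 0.12 0 0 0 0" --pt "-0.221 0.12 0 0 0 0" --pt "-0.221 0.12 0 0 0 0" --pt "-0.221 0.12 -0.08 0 0 0" --pt "-0.221 0.12 -0.16 0 0 0" --pt "-0.221 0.12 -0.22 0 0 0" --pt "-0.221 0.12 -0.22 0 0 0" --pt "-0.221 0.12 -0.22 0 0 0"

```text
t: 27.2
eef_pos: [0.4551, 0.2373, 0.1384]
ee_rot: [[0.153, 0.988, -0.002], [0.988, -0.153, -0.004], [-0.004, -0.002, -1.0]]
contact_force: [-0.2, 0.2, -0.3]
gripper_width: -0.002
grasp_force: 0.0
```

```bash
python3 - <<'E'
import numpy as np
from station import env
p=np.array(env.get_obs()["eef_pos"]);print(p.round(4))
Y=np.array([.151,.9885]);B=np.array([.449,.2045]);r=.095
for a in range(90,5,-6):
    t=np.radians(a);o=.0075+.011*np.sin(t)-.001
    y=.115+r*np.cos(t)-o*np.sin(t);z=.044+r*np.sin(t)+o*np.cos(t)
    print(a,((np.r_[B+Y*y,z]-p)/.4).round(4).tolist())
E
```

```text
[0.4551 0.2373 0.1384]
90 [0.0216, 0.1589, 0.0016]
84 [0.0254, 0.1838, 0.0049]
78 [0.0292, 0.2092, 0.0054]
72 [0.0332, 0.2348, 0.0031]
66 [0.037, 0.2603, -0.0021]
60 [0.0409, 0.2852, -0.0102]
54 [0.0445, 0.3093, -0.0211]
48 [0.048, 0.3323, -0.0348]
42 [0.0513, 0.3537, -0.0512]
36 [0.0543, 0.3732, -0.0701]
30 [0.057, 0.3906, -0.0912]
24 [0.0592, 0.4056, -0.1142]
18 [0.0611, 0.4179, -0.139]
12 [0.0625, 0.4273, -0.165]
6 [0.0635, 0.4336, -0.192]
```

Push the handle from inside, first to 90°, then along the arc.

Call:
jog_arm --pt "0.004 0.03 0 0 0 0" --pt "0.008 0.055 0 0 0 0" --pt "0.011 0.08 0 0 0 0" --pt "0.014 0.1 0 0 0 0" --pt "0.016 0.12 0 0 0 0" --pt "0.019 0.14 0.001 0 0 0" --pt "0.0216 0.159 0.0016 0 0 0" --pt "0.0235 0.171 0.003 0 0 0" --pt "0.0254 0.184 0.005 0 0 0" --pt "0.0254 0.184 0.005 0 0 0"

```text
t: 28.03
eef_pos: [0.4651, 0.3138, 0.1415]
ee_rot: [[0.15, 0.989, 0.0], [0.989, -0.15, 0.0], [0.0, 0.0, -1.0]]
contact_force: [0.7, 0.1, -0.3]
gripper_width: 0.004
grasp_force: 0.0
```

Call:
jog_arm --pt "0.004 0.025 0.0005 0 0 0" --pt "0.008 0.051 -0.002 0 0 0" --pt "0.0116 0.0765 -0.007 0 0 0" --pt "0.0155 0.101 -0.015 0 0 0" --pt "0.019 0.1255 -0.026 0 0 0" --pt "0.0226 0.1485 -0.04 0 0 0" --pt "0.026 0.17 -0.056 0 0 0" --pt "0.029 0.189 -0.075 0 0 0" --pt "0.0316 0.207 -0.096 0 0 0" --pt "0.034 0.222 -0.119 0 0 0" --pt "0.0357 0.234 -0.144 0 0 0" --pt "0.0357 0.234 -0.144 0 0 0"

```text
t: 29.03
eef_pos: [0.4782, 0.407, 0.0814]
ee_rot: [[0.15, 0.989, -0.002], [0.989, -0.15, -0.002], [-0.002, -0.002, -1.0]]
contact_force: [-0.3, -0.6, -0.0]
gripper_width: 0.001
grasp_force: 0.0
```

Call:
jog_arm --pt "0.0005 0.005 -0.014 0 0 0" --pt "0.001 0.0095 -0.022 0 0 0" --pt "0.001 0.0095 -0.026 0 0 0" --pt "0.001 0.0095 -0.026 0 0 0" --pt "0.001 0.0095 -0.026 0 0 0"

```text
t: 29.45
eef_pos: [0.48, 0.41, 0.0738]
ee_rot: [[0.151, 0.989, 0.0], [0.989, -0.151, 0.0], [0.0, 0.0, -1.0]]
contact_force: [-0.3, 0.3, -0.4]
gripper_width: -0.003
grasp_force: 0.0
```

Call:
jog_arm --pt "0 0 -0.005 0 0 0" --pt "0 0 -0.01 0 0 0" --pt "0 0 -0.01 0 0 0" --pt "0 0 -0.01 0 0 0"

```text
t: 29.78
eef_pos: [0.4805, 0.4104, 0.0724]
ee_rot: [[0.151, 0.989, 0.0], [0.989, -0.151, 0.002], [0.002, -0.0, -1.0]]
contact_force: [-5.5, -3.7, 17.3]
gripper_width: -0.0
grasp_force: 8.9
```

```bash
python3 - <<'E'
from h import *
t=snap("top","top5");s=snap("side","side5")
for k,S,roi in(("top",t,(130,280,205,310)),("side",s,(225,140,262,190))):
    for b in blobs(S,(0,12),roi=roi,amin=5): print(k,b[:2])
s0=load("side0")
for b in blobs(s0,(0,12),roi=(225,140,262,190),amin=5): print("side start",b[:2])
E
```

```text
top ([161, 293, 9, 6, 29], [166.0, 295.03])
side ([243, 166, 4, 10, 23], [244.7, 169.96])
side start ([242, 159, 5, 17, 61], [244.02, 166.13])
```

The handle is hard on its open stop (17 N). Back to the scrubber with the jaws open.

Call:
jog_arm --pt "0 0 0.1 0 0 0" --pt "0 0 0.2 0 0 0" --pt "0 0 0.3 0 0 0" --pt "0 0 0.4 0 0 0" --pt "0 0 0.4 0 0 0" --jaw 0

```text
t: 30.3
eef_pos: [0.4839, 0.4121, 0.2383]
ee_rot: [[0.151, 0.988, 0.01], [0.988, -0.151, 0.01], [0.012, 0.008, -1.0]]
contact_force: [2.0, -0.3, 0.4]
gripper_width: 0.708
grasp_force: 0.0
```

Call:
jog_arm --pt "0.108 -0.54 0 0 0 0.5" --pt "0.108 -0.54 0 0 0 0.5" --pt "0.108 -0.54 0 0 0 0.5" --pt "0.108 -0.54 0 0 0 0.5" --pt "0.108 -0.54 0 0 0 0.5" --pt "0.108 -0.54 0 0 0 0.5" --pt "0.108 -0.54 0 0 0 0.5" --pt "0.108 -0.54 0 0 0 0.5" --pt "0.108 -0.54 0 0 0 0.5" --pt "0.108 -0.54 0 0 0 0.5" --pt "0.108 -0.54 0 0 0 0.5" --pt "0.108 -0.54 0 0 0 0.5"

```text
t: 31.3
eef_pos: [0.5231, 0.1939, 0.2296]
ee_rot: [[-0.977, 0.215, 0.0], [0.215, 0.977, 0.001], [-0.0, 0.001, -1.0]]
contact_force: [0.3, -0.0, 0.3]
gripper_width: 0.999
grasp_force: 0.0
```

Call:
jog_arm --pt "0 0 0 0 0 0.03" --pt "0 0 0 0 0 0.03" --pt "0 0 0 0 0 0.03"

```text
t: 31.55
eef_pos: [0.5231, 0.1939, 0.2296]
ee_rot: [[-0.991, 0.131, 0.0], [0.131, 0.991, 0.0], [-0.0, 0.0, -1.0]]
contact_force: [-0.9, 0.1, -0.8]
gripper_width: 1.005
grasp_force: 0.0
```

Call:
jog_arm --pt "0 0.002 -0.1 0 0 -0.0065" --pt "0 0.002 -0.2 0 0 -0.0065" --pt "0 0.002 -0.3 0 0 -0.0065" --pt "0 0.002 -0.38 0 0 -0.0065" --pt "0 0.002 -0.45 0 0 -0.0065" --pt "0 0.002 -0.5 0 0 -0.0065" --pt "0 0.002 -0.528 0 0 -0.0065" --pt "0 0.002 -0.528 0 0 -0.0065" --pt "0 0.002 -0.528 0 0 -0.0065"

```text
t: 32.3
eef_pos: [0.5233, 0.1948, 0.0186]
ee_rot: [[-0.989, 0.149, 0.0], [0.149, 0.989, -0.0], [-0.0, -0.0, -1.0]]
contact_force: [0.2, 0.2, 0.0]
gripper_width: 1.003
grasp_force: 0.0
```

Call:
jog_arm --pt "0 0 0 0 0 0" --pt "0 0 0 0 0 0" --pt "0 0 0 0 0 0" --pt "0 0 0 0 0 0" --pt "0 0 0 0 0 0" --pt "0 0 0 0 0 0" --pt "0 0 0 0 0 0" --pt "0 0 0 0 0 0" --pt "0 0 0 0 0 0" --pt "0 0 0 0 0 0" --jaw 1

```text
t: 33.13
eef_pos: [0.5238, 0.1953, 0.0197]
ee_rot: [[-0.989, 0.148, 0.002], [0.148, 0.989, 0.001], [-0.002, 0.001, -1.0]]
contact_force: [-0.6, 0.6, 6.2]
gripper_width: 0.508
grasp_force: 63.0
```

Call:
jog_arm --pt "0 0 0.03 0 0 0" --pt "0 0 0.08 0 0 0" --pt "0 0 0.15 0 0 0" --pt "0 0 0.2 0 0 0" --pt "0 0 0.23 0 0 0" --pt "0 0 0.23 0 0 0" --pt "0 0 0.23 0 0 0"

```text
t: 33.72
eef_pos: [0.5226, 0.1951, 0.1105]
ee_rot: [[-0.989, 0.147, 0.0], [0.147, 0.989, 0.0], [-0.0, 0.0, -1.0]]
contact_force: [0.1, 0.0, -5.9]
gripper_width: 0.509
grasp_force: 62.6
```

Call:
jog_arm --pt "0 -0.04 0 0 0 0" --pt "0 -0.1 0 0 0 0.005" --pt "0 -0.17 0 0 0 0.01" --pt "0 -0.24 0 0 0 0.016" --pt "0 -0.31 0 0 0 0.016" --pt "0 -0.38 0 0 0 0.016" --pt "0 -0.44 0 0 0 0.016" --pt "0 -0.49 0 0 0 0.016" --pt "0 -0.51 0 0 0 0.016" --pt "0 -0.51 0 0 0 0.016" --pt "0 -0.51 0 0 0 0.016" --pt "0 -0.51 0 0 0 0.016"

```text
t: 34.72
eef_pos: [0.5227, -0.0073, 0.1097]
ee_rot: [[-0.995, 0.096, -0.001], [0.096, 0.995, 0.001], [0.001, 0.001, -1.0]]
contact_force: [0.8, 0.3, -5.5]
gripper_width: 0.51
grasp_force: 62.5
```

Call:
jog_arm --pt "0 0 -0.05 0 0 0" --pt "0 0 -0.1 0 0 0" --pt "0 0 -0.15 0 0 0" --pt "0 0 -0.19 0 0 0" --pt "0 0 -0.22 0 0 0" --pt "0 0 -0.235 0 0 0" --pt "0 0 -0.243 0 0 0" --pt "0 0 -0.248 0 0 0" --pt "0 0 -0.248 0 0 0" --pt "0 0 -0.248 0 0 0"

```text
t: 35.55
eef_pos: [0.5236, -0.009, 0.0118]
ee_rot: [[-0.995, 0.098, 0.001], [0.098, 0.995, 0.0], [-0.001, 0.0, -1.0]]
contact_force: [-0.6, -1.0, -4.5]
gripper_width: 0.506
grasp_force: 62.5
```

Call:
jog_arm --pt "0 0 -0.003 0 0 0" --pt "0 0 -0.006 0 0 0" --pt "0 0 -0.006 0 0 0"

```text
t: 35.8
eef_pos: [0.5238, -0.009, 0.0107]
ee_rot: [[-0.995, 0.098, 0.002], [0.098, 0.995, 0.001], [-0.001, 0.001, -1.0]]
contact_force: [-4.5, 0.6, 10.9]
gripper_width: 0.51
grasp_force: 64.4
```

Call:
jog_arm --pt "0 0 0 0 0 0" --pt "0 0 0 0 0 0" --pt "0 0 0 0 0 0" --pt "0 0 0 0 0 0" --pt "0 0 0 0 0 0" --pt "0 0 0 0 0 0" --pt "0 0 0.1 0 0 0" --pt "0 0 0.2 0 0 0" --pt "0 0 0.3 0 0 0" --pt "0 0 0.4 0 0 0" --pt "0 0 0.5 0 0 0" --pt "0 0 0.5 0 0 0" --jaw 0

```text
t: 36.8
eef_pos: [0.5275, -0.0094, 0.2162]
ee_rot: [[-0.995, 0.098, 0.013], [0.098, 0.995, 0.002], [-0.013, 0.003, -1.0]]
contact_force: [1.8, -0.2, -0.4]
gripper_width: 1.003
grasp_force: 0.0
```

Call:
jog_arm --pt "-0.2 0.75 0 0 0 0" --pt "-0.2 0.75 0 0 0 0" --pt "-0.2 0.75 0 0 0 0" --pt "-0.2 0.75 0 0 0 0" --pt "-0.2 0.75 0 0 0 0" --pt "-0.2 0.75 0 0 0 0" --pt "-0.2 0.75 0 0 0 0" --pt "-0.2 0.75 0 0 0 0" --pt "-0.2 0.75 0 0 0 0"

```text
t: 37.55
eef_pos: [0.4405, 0.2966, 0.2084]
ee_rot: [[-0.996, 0.089, -0.001], [0.089, 0.996, 0.002], [0.001, 0.002, -1.0]]
contact_force: [0.7, 0.4, -0.5]
gripper_width: 1.0
grasp_force: 0.0
```

```bash
python3 - <<'E'
from h import *
t=snap("top","top6");s=snap("side","side6");np.set_printoptions(precision=4,suppress=True)
for S,k,roi in((t,"top",(280,130,600,400)),(s,"side",(220,230,450,450))):
    for st,c,m in blobs(S,(4,18),roi=roi): print(k,st,c, onz(S,c,.032)[:2])
# bin rim: walls top z=.12
a=t["frame"][150:370,130:520];cv2.imwrite("pics/c7.png",cv2.resize(a,(780,440),interpolation=2)[:,:,::-1])
# bin rim corners from crop3 (pixel estimates), top view
for n,u in(("nl",(97,62)),("nr",(302,94)),("fr",(277,306)),("fl",(70,282)),):
    print(n,onz(t,(400+u[0]/3.4,255+u[1]/3.4),.12))
E
```

```text
top [357, 259, 18, 19, 273] [365.56, 267.82] [ 0.5647 -0.1507]
top [369, 312, 20, 19, 287] [378.72, 320.86] [ 0.422  -0.1878]
side [316, 294, 21, 19, 305] [326.17, 302.78] [ 0.5683 -0.1587]
side [264, 321, 21, 21, 349] [273.94, 331.12] [ 0.4261 -0.1955]
nl [ 0.545 -0.306  0.12 ]
nr [ 0.5243 -0.4602  0.12  ]
fr [ 0.3666 -0.4384  0.12  ]
fl [ 0.3807 -0.2851  0.12  ]
```

View pics/c7.png

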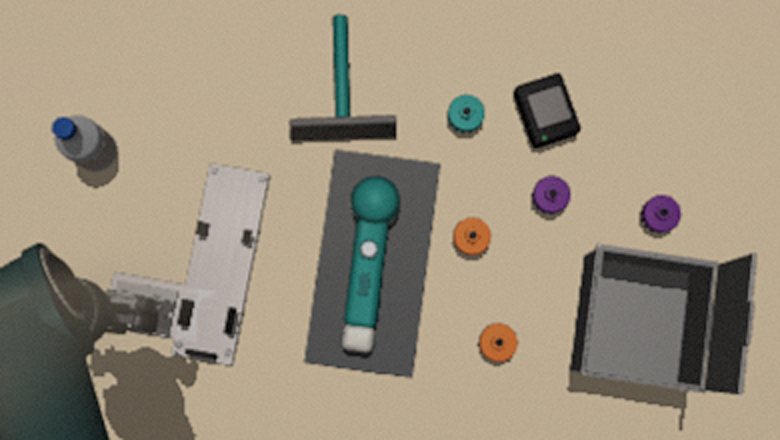

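Top view: one brush has been knocked to (366,268), which is (0.565, −0.151); the other is unchanged at (0.422, −0.188). The scrubber lies button up, lengthwise on its mat, and the clamp stands open. The orange target brushes show at crop (472,237) and (498,343). Going for the first.

Call:
jog_arm --pt "0.15 -0.56 0 0 0 -0.25" --pt "0.15 -0.56 0 0 0 -0.25" --pt "0.15 -0.56 0 0 0 -0.25" --pt "0.15 -0.56 0 0 0 -0.25" --pt "0.15 -0.56 0 0 0 -0.25" --pt "0.15 -0.56 0 0 0 -0.25" --pt "0.15 -0.56 0 0 0 -0.25" --pt "0.15 -0.56 0 0 0 -0.25"

```text
t: 38.32
eef_pos: [0.5031, 0.0628, 0.2089]
ee_rot: [[-0.628, 0.778, 0.0], [0.778, 0.628, -0.001], [-0.001, -0.0, -1.0]]
contact_force: [0.2, 0.7, 0.0]
gripper_width: 0.999
grasp_force: 0.0
```

Call:
jog_arm --pt "0.15 -0.56 0 0 0 -0.25" --pt "0.15 -0.56 0 0 0 -0.25" --pt "0.15 -0.56 0 0 0 -0.25" --pt "0.15 -0.56 0 0 0 -0.25" --pt "0.15 -0.56 0 0 0 -0.25" --pt "0.15 -0.56 0 0 0 -0.25" --pt "0.15 -0.56 0 0 0 -0.25" --pt "0.15 -0.56 0 0 0 -0.25" --pt "0.15 -0.56 0 0 0 -0.25"

```text
t: 39.07
eef_pos: [0.5626, -0.1567, 0.2083]
ee_rot: [[0.096, 0.995, -0.001], [0.995, -0.096, 0.001], [0.001, -0.001, -1.0]]
contact_force: [0.5, -1.4, 0.6]
gripper_width: 0.999
grasp_force: 0.0
```

Call:
jog_arm --pt "0.005 0.016 -0.1 0 0 0" --pt "0.005 0.016 -0.2 0 0 0" --pt "0.005 0.016 -0.3 0 0 0" --pt "0.005 0.016 -0.38 0 0 0" --pt "0.005 0.016 -0.45 0 0 0" --pt "0.005 0.016 -0.49 0 0 0" --pt "0.005 0.016 -0.51 0 0 0" --pt "0.005 0.016 -0.51 0 0 0" --pt "0.005 0.016 -0.51 0 0 0"

```text
t: 39.82
eef_pos: [0.5654, -0.15, 0.0054]
ee_rot: [[0.096, 0.995, 0.001], [0.995, -0.096, 0.0], [0.0, 0.001, -1.0]]
contact_force: [0.6, 0.1, 0.2]
gripper_width: 0.998
grasp_force: 0.0
```

Call:
jog_arm --pt "0 0 0 0 0 0" --pt "0 0 0 0 0 0" --pt "0 0 0 0 0 0" --pt "0 0 0 0 0 0" --pt "0 0 0 0 0 0" --pt "0 0 0 0 0 0" --pt "0 0 0 0 0 0" --pt "0 0 0 0 0 0" --pt "0 0 0 0 0 0" --jaw 1

```text
t: 40.57
eef_pos: [0.5661, -0.1507, 0.0065]
ee_rot: [[0.098, 0.995, 0.003], [0.995, -0.098, 0.0], [0.001, 0.003, -1.0]]
contact_force: [-1.7, 1.7, 7.3]
gripper_width: 0.589
grasp_force: 61.8
```

Call:
jog_arm --pt "0 0 0.05 0 0 0" --pt "0 0 0.15 0 0 0" --pt "0 0 0.25 0 0 0" --pt "0 0 0.35 0 0 0" --pt "0 0 0.45 0 0 0" --pt "0 0 0.5 0 0 0" --pt "0 0 0.5 0 0 0" --pt "0 0 0.5 0 0 0"

```text
t: 41.23
eef_pos: [0.5656, -0.1505, 0.2064]
ee_rot: [[0.097, 0.995, 0.003], [0.995, -0.097, 0.001], [0.001, 0.003, -1.0]]
contact_force: [-0.4, 0.8, -1.2]
gripper_width: 0.586
grasp_force: 62.4
```

Call:
jog_arm --pt "-0.222 -0.498 0 0 0 0" --pt "-0.222 -0.498 0 0 0 0" --pt "-0.222 -0.498 0 0 0 0" --pt "-0.222 -0.498 0 0 0 0" --pt "-0.222 -0.498 0 0 0 0" --pt "-0.222 -0.498 0 0 0 0" --pt "-0.222 -0.498 0 0 0 0" --pt "-0.222 -0.498 0 0 0 0" --pt "-0.222 -0.498 0 0 0 0"

```text
t: 41.98
eef_pos: [0.4768, -0.3479, 0.2036]
ee_rot: [[0.096, 0.995, -0.001], [0.995, -0.096, 0.002], [0.002, -0.002, -1.0]]
contact_force: [-0.1, -0.2, -0.8]
gripper_width: 0.585
grasp_force: 62.4
```

Call:
jog_arm --pt "0 0 -0.08 0 0 0" --pt "0 0 -0.16 0 0 0" --pt "0 0 -0.24 0 0 0" --pt "0 0 -0.31 0 0 0" --pt "0 0 -0.33 0 0 0" --pt "0 0 -0.33 0 0 0" --pt "0 0 -0.33 0 0 0"

```text
t: 42.57
eef_pos: [0.4771, -0.3493, 0.0733]
ee_rot: [[0.096, 0.995, 0.0], [0.995, -0.096, -0.0], [-0.0, 0.0, -1.0]]
contact_force: [0.8, 0.5, -0.1]
gripper_width: 0.587
grasp_force: 62.5
```

Call:
jog_arm --pt "0 0 0 0 0 0" --pt "0 0 0 0 0 0" --pt "0 0 0 0 0 0" --pt "0 0 0 0 0 0" --pt "0 0 0 0 0 0" --jaw 0.28

```text
t: 42.98
eef_pos: [0.4766, -0.35, 0.0735]
ee_rot: [[0.098, 0.995, 0.001], [0.995, -0.098, -0.0], [-0.0, 0.001, -1.0]]
contact_force: [-0.6, -0.5, -0.6]
gripper_width: 0.722
grasp_force: 0.0
```

Call:
jog_arm --pt "0 0 0.08 0 0 0" --pt "0 0 0.16 0 0 0" --pt "0 0 0.24 0 0 0" --pt "0 0 0.33 0 0 0" --pt "0 0 0.33 0 0 0" --pt "0 0 0.33 0 0 0"

```text
t: 43.48
eef_pos: [0.4773, -0.3507, 0.2071]
ee_rot: [[0.098, 0.995, 0.005], [0.995, -0.098, -0.002], [-0.001, 0.005, -1.0]]
contact_force: [-0.3, -0.1, -0.6]
gripper_width: 0.722
grasp_force: 0.0
```

Call:
jog_arm --pt "-0.138 0.407 0 0 0 0" --pt "-0.138 0.407 0 0 0 0" --pt "-0.138 0.407 0 0 0 0" --pt "-0.138 0.407 0 0 0 0" --pt "-0.138 0.407 0 0 0 0" --pt "-0.138 0.407 0 0 0 0" --pt "-0.138 0.407 0 0 0 0" --pt "-0.138 0.407 0 0 0 0" --jaw 0

```text
t: 44.15
eef_pos: [0.4213, -0.1885, 0.2048]
ee_rot: [[0.099, 0.995, 0.0], [0.995, -0.099, -0.001], [-0.001, 0.0, -1.0]]
contact_force: [-0.4, -0.6, 0.0]
gripper_width: 0.998
grasp_force: 0.0
```

```bash
python3 - <<'E'
from h import *
t=snap("top","top7");s=snap("side","side7")
for S,k,roi in((t,"top",(280,130,600,400)),(s,"side",(220,230,450,450))):
    for st,c,m in blobs(S,(4,18),roi=roi): print(k,st,c, onz(S,c,.032)[:2])
E
```

```text
top [430, 293, 20, 19, 291] [439.5, 302.14] [ 0.47590819 -0.35172819]
top [370, 313, 6, 13, 58] [372.38, 318.81] [ 0.42713533 -0.17064717]
side [264, 321, 21, 21, 347] [273.94, 331.14] [ 0.42612567 -0.19553422]
```

Call:
jog_arm --pt "0.002 0.002 -0.1 0 0 0" --pt "0.002 0.002 -0.2 0 0 0" --pt "0.002 0.002 -0.3 0 0 0" --pt "0.002 0.002 -0.38 0 0 0" --pt "0.002 0.002 -0.45 0 0 0" --pt "0.002 0.002 -0.49 0 0 0" --pt "0.002 0.002 -0.499 0 0 0" --pt "0.002 0.002 -0.499 0 0 0" --pt "0.002 0.002 -0.499 0 0 0"

```text
t: 45.0
eef_pos: [0.4221, -0.1876, 0.0056]
ee_rot: [[0.1, 0.995, 0.001], [0.995, -0.1, -0.001], [-0.001, 0.001, -1.0]]
contact_force: [-0.0, -0.0, 1.0]
gripper_width: 1.004
grasp_force: 0.0
```

Call:
jog_arm --pt "0 0 0 0 0 0" --pt "0 0 0 0 0 0" --pt "0 0 0 0 0 0" --pt "0 0 0 0 0 0" --pt "0 0 0 0 0 0" --pt "0 0 0 0 0 0" --pt "0 0 0 0 0 0" --pt "0 0 0 0 0 0" --pt "0 0 0 0 0 0" --jaw 1

```text
t: 45.75
eef_pos: [0.4228, -0.1863, 0.0066]
ee_rot: [[0.098, 0.995, 0.003], [0.995, -0.098, 0.0], [0.0, 0.003, -1.0]]
contact_force: [-2.0, 0.7, 9.8]
gripper_width: 0.585
grasp_force: 60.8
```

Call:
jog_arm --pt "0 0 0.05 0 0 0" --pt "0 0 0.15 0 0 0" --pt "0 0 0.25 0 0 0" --pt "0 0 0.35 0 0 0" --pt "0 0 0.45 0 0 0" --pt "0 0 0.5 0 0 0" --pt "0 0 0.5 0 0 0" --pt "0 0 0.5 0 0 0"

```text
t: 46.42
eef_pos: [0.4226, -0.1856, 0.2062]
ee_rot: [[0.097, 0.995, 0.004], [0.995, -0.097, 0.001], [0.002, 0.003, -1.0]]
contact_force: [0.6, 0.3, -1.4]
gripper_width: 0.588
grasp_force: 62.5
```

Call:
jog_arm --pt "0.021 -0.49 0 0 0 0" --pt "0.021 -0.49 0 0 0 0" --pt "0.021 -0.49 0 0 0 0" --pt "0.021 -0.49 0 0 0 0" --pt "0.021 -0.49 0 0 0 0" --pt "0.021 -0.49 0 0 0 0" --pt "0.021 -0.49 0 0 0 0" --pt "0.021 -0.49 0 0 0 0" --pt "0.021 -0.49 0 0 0 0"

```text
t: 47.17
eef_pos: [0.4302, -0.3805, 0.204]
ee_rot: [[0.096, 0.995, -0.002], [0.995, -0.096, 0.002], [0.002, -0.002, -1.0]]
contact_force: [-0.6, 0.7, -0.0]
gripper_width: 0.588
grasp_force: 62.5
```

Call:
jog_arm --pt "0 0 -0.08 0 0 0" --pt "0 0 -0.16 0 0 0" --pt "0 0 -0.24 0 0 0" --pt "0 0 -0.31 0 0 0" --pt "0 0 -0.33 0 0 0" --pt "0 0 -0.33 0 0 0" --pt "0 0 -0.33 0 0 0"

```text
t: 47.75
eef_pos: [0.431, -0.381, 0.0735]
ee_rot: [[0.096, 0.995, 0.001], [0.995, -0.096, 0.001], [0.001, 0.0, -1.0]]
contact_force: [0.0, -0.5, -0.9]
gripper_width: 0.59
grasp_force: 62.7
```

Call:
jog_arm --pt "0 0 0 0 0 0" --pt "0 0 0 0 0 0" --pt "0 0 0 0 0 0" --pt "0 0 0 0 0 0" --pt "0 0 0 0 0 0" --jaw 0.28

```text
t: 48.17
eef_pos: [0.4315, -0.3816, 0.0736]
ee_rot: [[0.097, 0.995, 0.002], [0.995, -0.097, 0.001], [0.001, 0.002, -1.0]]
contact_force: [3.7, 2.1, 3.4]
gripper_width: 0.722
grasp_force: 2.8
```

Call:
jog_arm --pt "0 0 0.08 0 0 0" --pt "0 0 0.16 0 0 0" --pt "0 0 0.24 0 0 0" --pt "0 0 0.33 0 0 0" --pt "0 0 0.43 0 0 0" --pt "0 0 0.53 0 0 0" --pt "0 0 0.6 0 0 0" --pt "0 0 0.6 0 0 0" --pt "0 0 0.6 0 0 0"

```text
t: 48.92
eef_pos: [0.4298, -0.383, 0.3142]
ee_rot: [[0.099, 0.995, 0.002], [0.995, -0.099, -0.001], [-0.001, 0.002, -1.0]]
contact_force: [-0.2, -0.4, -0.6]
gripper_width: 0.718
grasp_force: 0.0
```

Call:
jog_arm --pt "0.018 -0.346 0 0 0 0" --pt "0.018 -0.346 0 0 0 0" --pt "0.018 -0.346 0 0 0 0" --pt "0.018 -0.346 0 0 0 0" --pt "0.018 -0.346 0 0 0 0" --pt "0.018 -0.346 0 0 0 0" --pt "0.018 -0.346 0 0 0 0" --pt "0.018 -0.346 0 0 0 0" --jaw 1

```text
t: 49.58
eef_pos: [0.4379, -0.5191, 0.3124]
ee_rot: [[0.096, 0.995, -0.0], [0.995, -0.096, 0.002], [0.002, -0.0, -1.0]]
contact_force: [-0.1, 0.4, 0.4]
gripper_width: -0.001
grasp_force: 0.0
```

```bash
python3 - <<'E'
from h import *
from station import env
t=snap("top","top8");s=snap("side","side8")
for S,k,roi in((t,"top",(280,130,600,400)),(s,"side",(220,230,450,450))):
    for st,c,m in blobs(S,(4,18),roi=roi): print(k,st,c)
a=t["frame"][230:370,340:560];cv2.imwrite("pics/c8.png",np.hstack([cv2.resize(a,(471,300),interpolation=2),cv2.resize(s["frame"][300:470,210:400],(325,300))])[:,:,::-1])
C=np.array([.4542,-.3724]);X=np.array([-.113,-.9936]);p=np.array(env.get_obs()["eef_pos"]);print(p)
def tgt(x,z): return ((np.r_[C+X*x,z]-p)/.4).round(4).tolist()
print("dn",tgt(.15,.235))
for a in range(96,-1,-8):
    f=np.radians(a);r=.115;o=.003+.011*np.sin(f)
    print(a,tgt(.075-r*np.cos(f)+o*np.sin(f),.12+r*np.sin(f)+o*np.cos(f)))
E
```

```text
top [430, 293, 20, 20, 292] [439.5, 302.17]
top [442, 310, 20, 20, 299] [451.27, 319.43]
[ 0.43812572 -0.5192732   0.31316001]
dn [-0.0022, -0.0054, -0.1954]
96 [0.0117, 0.1166, -0.2006]
88 [0.0162, 0.1561, -0.1944]
80 [0.0208, 0.1966, -0.1938]
72 [0.0254, 0.2374, -0.1991]
64 [0.03, 0.2773, -0.2104]
56 [0.0343, 0.3157, -0.2276]
48 [0.0384, 0.3514, -0.2506]
40 [0.0421, 0.3836, -0.2788]
32 [0.0452, 0.4115, -0.3118]
24 [0.0478, 0.4343, -0.3489]
16 [0.0498, 0.4513, -0.3892]
8 [0.051, 0.4622, -0.4317]
0 [0.0515, 0.4665, -0.4754]
```

View pics/c8.png

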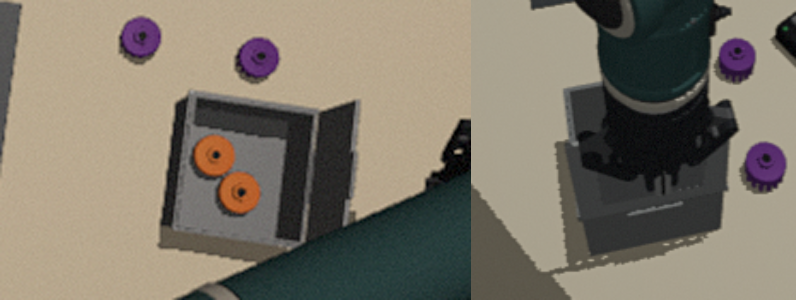

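Both brushes stand in the bin (crop (214,155) and (239,193)). The gripper is behind the lid; I'll push it shut.

Call:
jog_arm --pt "-0.002 -0.005 -0.07 0 0 0" --pt "-0.002 -0.005 -0.14 0 0 0" --pt "-0.002 -0.005 -0.195 0 0 0" --pt "-0.002 -0.005 -0.195 0 0 0" --pt "0.002 0.04 -0.195 0 0 0" --pt "0.007 0.08 -0.196 0 0 0" --pt "0.012 0.117 -0.197 0 0 0" --pt "0.016 0.156 -0.194 0 0 0" --pt "0.021 0.197 -0.194 0 0 0" --pt "0.025 0.237 -0.199 0 0 0" --pt "0.025 0.237 -0.199 0 0 0"

```text
t: 50.6
eef_pos: [0.4493, -0.4228, 0.2347]
ee_rot: [[0.094, 0.996, 0.002], [0.996, -0.094, 0.002], [0.002, 0.002, -1.0]]
contact_force: [0.8, -0.8, 0.0]
gripper_width: -0.0
grasp_force: 0.0
```

Call:
jog_arm --pt "0.005 0.04 -0.011 0 0 0" --pt "0.009 0.078 -0.028 0 0 0" --pt "0.013 0.114 -0.051 0 0 0" --pt "0.017 0.146 -0.08 0 0 0" --pt "0.02 0.174 -0.113 0 0 0" --pt "0.022 0.197 -0.15 0 0 0" --pt "0.024 0.214 -0.19 0 0 0" --pt "0.0255 0.225 -0.232 0 0 0" --pt "0.026 0.229 -0.268 0 0 0" --pt "0.026 0.229 -0.268 0 0 0"

```text
t: 51.43
eef_pos: [0.4588, -0.3347, 0.1275]
ee_rot: [[0.097, 0.995, 0.001], [0.995, -0.097, 0.001], [0.001, 0.001, -1.0]]
contact_force: [-0.2, 0.3, -0.0]
gripper_width: -0.0
grasp_force: 0.0
```

Call:
jog_arm --pt "0 0 -0.004 0 0 0" --pt "0 0 -0.008 0 0 0" --pt "0 0 -0.008 0 0 0" --pt "0 0 -0.008 0 0 0"

```text
t: 51.77
eef_pos: [0.459, -0.3353, 0.1268]
ee_rot: [[0.098, 0.995, 0.004], [0.995, -0.098, 0.001], [0.001, 0.004, -1.0]]
contact_force: [-5.5, 5.4, 20.9]
gripper_width: -0.002
grasp_force: 10.7
```

Call:
jog_arm --pt "0 0 0.1 0 0 0" --pt "0 0 0.2 0 0 0" --pt "0 0 0.25 0 0 0" --pt "0 0 0.25 0 0 0"

```text
t: 52.1
eef_pos: [0.4601, -0.3374, 0.2291]
ee_rot: [[0.098, 0.995, 0.009], [0.995, -0.098, -0.005], [-0.004, 0.01, -1.0]]
contact_force: [0.7, -1.3, -0.8]
gripper_width: -0.001
grasp_force: 0.0
```

Call:
jog_arm --pt "-0.05 0.95 0 0 0 0" --pt "-0.05 0.95 0 0 0 0" --pt "-0.05 0.95 0 0 0 0" --pt "-0.05 0.95 0 0 0 0" --pt "-0.05 0.95 0 0 0 0" --pt "-0.05 0.95 0 0 0 0" --pt "-0.05 0.95 0 0 0 0" --pt "-0.05 0.95 0 0 0 0" --pt "-0.05 0.95 0 0 0 0" --pt "-0.05 0.95 0 0 0 0" --pt "-0.05 0.95 0 0 0 0"

```text
t: 53.02
eef_pos: [0.4379, 0.0485, 0.2234]
ee_rot: [[0.091, 0.996, 0.0], [0.996, -0.091, 0.0], [0.001, 0.0, -1.0]]
contact_force: [-0.0, -1.2, -0.3]
gripper_width: 0.001
grasp_force: 0.0
```

Call:
jog_arm --pt "-0.1 0.6 0 0 0 0" --pt "-0.1 0.6 0 0 0 0" --pt "-0.1 0.6 0 0 0 0" --pt "-0.1 0.6 0 0 0 0" --pt "-0.1 0.6 0 0 0 0" --pt "-0.1 0.6 0 0 0 0" --pt "-0.1 0.6 0 0 0 0" --pt "-0.1 0.6 0 0 0 0"

```text
t: 53.68
eef_pos: [0.3986, 0.2857, 0.223]
ee_rot: [[0.097, 0.995, 0.001], [0.995, -0.097, -0.001], [-0.001, 0.001, -1.0]]
contact_force: [0.6, -1.5, -0.5]
gripper_width: -0.002
grasp_force: 0.0
```

```bash
python3 - <<'E'
from h import *
t=snap("top","top9");s=snap("side","side9")
a=t["frame"][130:370,130:530];b=s["frame"][130:470,210:470];cv2.imwrite("pics/c9.png",np.hstack([cv2.resize(a,(500,300),interpolation=2),cv2.resize(b,(230,300),interpolation=2)])[:,:,::-1])
for b in blobs(s,(0,12),roi=(225,140,262,190),amin=5): print("handle",b[:2])
E
```

```text
handle ([242, 159, 6, 17, 60], [244.13, 166.3])
```

View pics/c9.png

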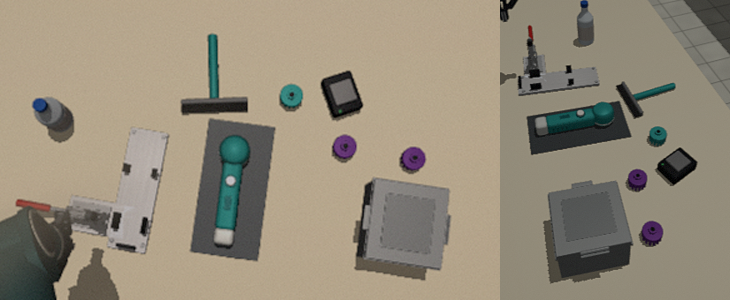

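The picture shows the lid shut at (408,222), the scrubber button up on its mat at (230,190), the clamp handle back at its start pixel, and nothing else disturbed. Handing in.

```bash
python3 -c "
from station import env
print(env.close_job())"
```

```text
the job is handed in; nothing more can be done
None
```

The job is done and handed in, with no verdict returned: the scrubber was clamped, started and stopped in the nest (button presses judged by force only, motor not watched), the clamp is open again, the scrubber is on its mat, and both orange brushes are in the bin with the lid shut.

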